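# Hang a lipped parts bin on a louvered panel rail and slide it to the stop

## Task

Pick up the small grey bin of bushings that has the hooked lip, keep it level, and hook it over the rail of the louvered panel at the open end, away from the end stop; lower it gently by feel until the rail carries it, do not drop it on. Then slide it along the rail until its side has pushed in the stop's small sprung pin and comes up against the stop, never pressing it hard against the panel, rail or stop, and let go, leaving it hanging straight and the other things on the bench where they are.

Things in the scene. Friction and masses are not known exactly. Their poses are not given: they have to be found in the camera images.
- bin: Open grey bin with a hooked lip on its back, 100 mm deep (x, without lip), 60 wide (y), 60 high, 0.2 to 0.4 kg, holding steel bushings that stay put. Origin: centre of its underside, z up. Low scoop front, 36 mm high, at -x. The sides are upright and plain: grip it across its width at mid-depth. It hangs with the same yaw as the panel, leaning a few degrees at most.
- lip_tip (a point): Middle of the lower, rounded end of the lip's down-turn, at (60, 0, 44) mm in the bin's frame. The lip is a 4 mm plate as wide as the bin, from the back wall's top (outer face x = 50 mm) to x = 62 mm; there it turns down, 4 mm thick (x = 58 to 62). The slot between back wall and down-turn is 8 mm wide; its roof, at z = 56 mm, is what rests on the rail.
- tray: A plain bin of the same shape, size, colour and contents but with no lip; it stays on the bench. Origin: centre of its underside. It and the lipped bin may stand in either place.
- panel: Low louvered panel fixed to the bench: olive sheet 300 mm long, top 180 mm above the bench. Origin on the bench at mid-length below the sheet's front face, so that face is the plane x = 0; the front looks along -x, y runs along the rail, z is up. Feet reach 40 mm forward, 8 mm high. Carries the rail and the end stop, both rigid and immovable.
- rail_zone (a point): Point of the panel at (-8.5, 0, 130) mm in its frame, in the rail's plane at mid-length. The rail is a steel plate 4 mm thick (panel x = -10.5 to -6.5 mm), 270 long, 65 tall, with an open 6.5 mm gap behind it. Its rounded top edge is between 118 and 142 mm above the bench, not measured: find it by feel or sight. With the lip's back against the sheet (bin at x = -62 mm) the bin fits down over it.
- stop_zone (a point): Point of the panel at (-8.5, 75, 130) mm in its frame. Near it a dark steel stop, 12 mm thick, is clipped over the rail, reaching 26 mm in front of the sheet, from 31 mm below to 14 mm above the rail's top. The face the bin meets looks along panel -y and is between y = +50 and +100 mm, not measured: find it by feel or sight. The rail's half at y below 0 is the open end.
- pin (a joint): Small sprung pin, 6 mm thick, that stands 6 mm out of the stop's meeting face at panel x = -20 mm, 20 mm below the rail's top. 0 = standing out, 0.006 = pushed flush by a bin that touches the stop. The spring is very weak, under 0.6 N, so the hanging bin stays where it is left; it comes out again if the bin moves away.
- wrench: Open wrench lying on the bench; leave it. Origin under its middle.
- screwdriver: Screwdriver with black handle lying on the bench; leave it.
- oilcan: Brass-coloured can, 56 mm across, 130 mm high; leave it. Origin under its centre.
- chuck_key: Steel T-shaped chuck key lying on the bench, about 110 x 120 mm; leave it.
- tool_block: Square lathe tool post, 70 x 70 mm, with copper-coloured screws; leave it. Origin under its centre.
- bar_stock: Piece of round brown bar, 36 mm thick, 130 mm long, on a small wooden cradle; leave it.
Things that resemble listed ones, but are neither listed nor needed, are in the scene too. Leave any blue look-alike of the bin alone.

How it is judged:
By the outcome, as a careful person would: the job done as asked, in the order asked, and still so for the second after the job is handed in, with the robot touching nothing.
It also fails if it takes over 58 s, if anything falls off the work surface, if the arm or the gripper's body presses on something with over 40 N, if the wrist force passes 120 N, or if a joint passes its speed limit or range.

## Robot

A 6-joint arm with a two-finger parallel gripper is mounted at the origin on the work surface. World frame = base frame: x ahead of the robot, y to its left, z up, the work surface at z = 0. Lengths are in mm, angles in rad, forces in N, time in s.
With the tool pointing down it reaches from about 300 to 775 mm from the base axis. Payload 14.6 kg.
Tool frame: the origin (TCP) lies between the finger pads; the fingertips stand 22 mm ahead of it and the grasp point (between the pads) lies 3 mm ahead of it (finger_overhang is the distance from the TCP to the fingertips, in mm); z points along the fingers, y is the direction in which the jaws open and shut (so a half turn about z gives the same grasp; the last joint's range is limited). The gripper opens to 94 mm and grips with 3 to 60 N. Pads are 16 mm wide; open, the fingers measure 119 mm over their backs; the gripper's body (75 mm by 177 mm) begins 78 mm behind the grasp point.
Start: joints at [-1.203, 0.3, 1.521, -0, 1.321, -0.067], TCP at [231.668, -498.818, 227.446] pointing down, gripper open.
Joint ranges: [-3.03, 3.03], [-0.79, 2.21], [0.23, 2.52], [-1.04, 4.18], [0, 3.07], [-2.55, 2.55]. Speed limits (rad/s): [2.22, 2.22, 2.57, 3.14, 3.14, 3.14].

## Interface

Orientations are given as [roll, pitch, yaw] about the fixed x, y, z axes, in that order (R = Rz(yaw) Ry(pitch) Rx(roll)).
In Python, from cell import * gives the robot as it stands.
- The arm moves only by the tool jog_arm, never from a script. Its argument "increments" is a list of rows, each a list of 7 numbers: the shift along the tool's x, y, z in cm, then the turn, a rotation vector about the tool's x, y, z in degrees, then the finger opening in cm, from 0 to 9.4. In form: [[x, y, z, wx, wy, wz, grip], ...]. A call has 1 to 20 rows; each row shifts and turns the commanded pose from where the row before left it, along the tool's axes as they then stand; what a row does not reach is not made up. A row lasts 1/8 s, in which the tool goes at most 62.5 mm and 10.7 degrees, less where a joint would pass 70% of its speed; a pose out of reach is approached as far as the arm can. A call is refused whole if a number of a shift passes 6.25 or a number of a turn 10.7, either way. A call with a gripper value outside its range is refused whole. The fingers move at their own pace and stop on an object; "squeeze" is the grip in N (left out, the last holds). Time passes only in rows, so rows that do not move let the fingers close. It gives the time, the measured TCP pose, the force and the opening at its end, in the units of the state.
- read_state(): the state, without advancing time (a new reading comes with each control period).
- camera(name): name is "side" or "top" or "wrist"; returns a dict with "image" (400x640x3 uint8, red, green, blue), "K" (3x3 intrinsics, pixels), "rvec" (rotation vector, rad) and "tvec" (3), from world to camera coordinates, as OpenCV has them. Camera axes: x right, y down, z forward; pixel columns grow to the right and rows downward; lengths in mm; the calibration is good to about 2 mm. A picture is of the moment at which its call begins. There is no depth.
- sign_off(): hands the job in, once; it reports no verdict.
Trained networks look in a picture, given as the dict that the camera call returned (one of the last four; its "shot" number tells which), for a name from the list of things; names that differ only in an ending like _2 or _b are one class to them, and where a whole thing is asked for, a point or a joint stands for the part that bears it (a point fixed in the world has none). Each returns a list of dicts, best first, with "conf" (0 to 1); they miss things now and then, are a little off and sometimes report something else, mostly with a low value. They report only what shows in the picture. A call takes as long as a camera call. They do not tell look-alikes from the thing itself.
- recognise(picture, name): "centre" ([x, y, z] in mm, in the coordinates of the camera as it stood for that picture, good to about 4 mm: the middle of the surface that is visible of it).
- regions_of(picture, name): "mask" (400x640 bool, what is visible of it).
The state is a dict: "clock": time; "joints": joint angles; "qd": joint speeds; "effort": joint torques, N m; "eef_pos": TCP position; "eef_rot": TCP orientation; "wrist_force": force on the tool from outside, world axes, zero at the start; "moment": the same for the moment, N m; "finger_gap": finger opening in mm.
Only numpy, scipy, OpenCV 4.12 (cv2) and the standard library are available. Lean on these libraries where they do the work, as an engineer would, in place of code of your own. Each camera call takes 0.05 s, during which the arm holds its last target.

## Working session

There is one attempt and no reset: what is moved stays moved. The work goes in short steps, Python scripts to look and compute and a tool call to move; the robot and the scene stay as the last step left them, time stands still between calls to the robot, and variables do not carry over. Pictures are saved under pics/ and viewed, and the job is handed in when it is done.

Besides the shell and the picture viewer there is one more tool, called after "Request:" as name(argument=value, ...), one argument or row to a line, values as JSON. jog_arm: Moves the arm, as the interface text tells. Its arguments: {"type":"object","properties":{"increments":{"type":"array"},"squeeze":{"type":"number"}},"required":["increments"]}

```bash
mkdir -p pics; ls
cat > h.py <<'E'
from cell import *
import numpy as np, cv2
from scipy.spatial.transform import Rotation as R
def save(p,n): cv2.imwrite('pics/'+n+'.png',p['image'][:,:,::-1])
def c2w(p,c):
    Rm=cv2.Rodrigues(np.array(p['rvec'],float))[0]; return Rm.T@(np.array(c,float)-np.array(p['tvec'],float).ravel())
def ray(p,u,v,z=None):
    Rm=cv2.Rodrigues(np.array(p['rvec'],float))[0]; d=Rm.T@np.linalg.inv(np.array(p['K']))@np.array([u,v,1.]); o=c2w(p,[0,0,0])
    if z is None: return o,d
    return o+d*(z-o[2])/d[2]
def proj(p,X):
    return cv2.projectPoints(np.array(X,float).reshape(-1,3),np.array(p['rvec'],float),np.array(p['tvec'],float),np.array(p['K'],float),None)[0].reshape(-1,2)
E
python3 - <<'E'
from h import *
import pickle
print(read_state())
P={}
for n in ['top','side','wrist']:
    p=camera(n); P[n]=p; save(p,n+'0'); print(n,c2w(p,[0,0,0]),p['K'][0][0],p.get('shot'))
    for k in ['bin','panel','stop_zone','pin','tray','oilcan','lip_tip','rail_zone']:
        try: print(k,[(round(r['conf'],2),c2w(p,r['centre']).round(0).tolist(),proj(p,c2w(p,r['centre'])).round(0).tolist()) for r in recognise(p,k)])
        except Exception as e: print(k,e)
pickle.dump(P,open('P.pkl','wb'))
E
```

```text
pics
{'clock': 0.0, 'joints': array([-1.20263891e+00,  3.00469284e-01,  1.52158360e+00,  2.50001061e-06,
        1.32067415e+00, -6.66105450e-02]), 'qd': array([ 4.96007834e-05,  4.79981606e-04, -1.94622022e-03, -5.03046736e-04,
        1.59051432e-03,  1.12917205e-03]), 'effort': array([ 7.20371918e-04, -5.31806159e+01, -3.52735269e+01,  7.08260201e-02,
        2.45514867e-02, -6.39626455e-05]), 'eef_pos': array([ 231.5688209 , -498.61851997,  226.88624146]), 'eef_rot': array([-3.14046096e+00, -7.79215366e-05,  4.34767293e-01]), 'wrist_force': array([-0.3537219 , -0.31338323,  0.24415576]), 'moment': array([ 0.05669691,  0.01466236, -0.01594864]), 'finger_gap': 93.94968276239018}
top [ 422.11119886   74.55833985 1175.85778867] 397.7041594769087 1
bin [(0.92, [843.0, -156.0, 23.0], [[402.0, 104.0]]), (0.61, [575.0, 23.0, 25.0], [[343.0, 193.0]]), (0.6, [235.0, 249.0, 26.0], [[265.0, 313.0]]), (0.57, [444.0, 380.0, 30.0], [[220.0, 239.0]])]
panel [(0.72, [578.0, -241.0, 113.0], [[443.0, 186.0]])]
stop_zone [(0.61, [575.0, -246.0, 114.0], [[445.0, 187.0]])]
pin [(0.53, [660.0, 386.0, 1
[... 654 characters left out ...]
[387.0, 136.0]])]
stop_zone [(0.73, [552.0, -240.0, 103.0], [[389.0, 136.0]]), (0.33, [736.0, -4.0, 15.0], [[278.0, 183.0]])]
pin []
tray [(0.76, [529.0, 261.0, 29.0], [[269.0, 286.0]]), (0.49, [431.0, 392.0, 29.0], [[260.0, 373.0]])]
oilcan [(0.81, [656.0, 407.0, 93.0], [[149.0, 285.0]]), (0.16, [434.0, 390.0, 28.0], [[259.0, 371.0]])]
lip_tip [(0.96, [836.0, -140.0, 38.0], [[282.0, 142.0]]), (0.93, [247.0, 237.0, 26.0], [[414.0, 360.0]]), (0.6, [583.0, 22.0, 33.0], [[320.0, 205.0]])]
rail_zone [(0.85, [556.0, -240.0, 103.0], [[387.0, 135.0]])]
wrist [ 306.81378597 -463.72528856  383.46439051] 307.10398001754834 3
bin []
panel []
stop_zone []
pin []
tray []
oilcan []
lip_tip []
rail_zone []
```

View pics/top0.png

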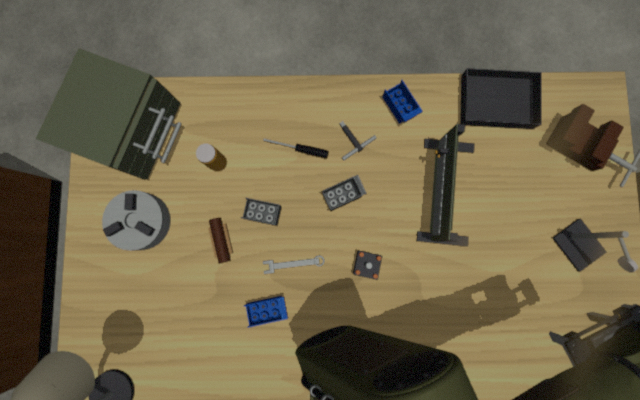

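View pics/side0.png

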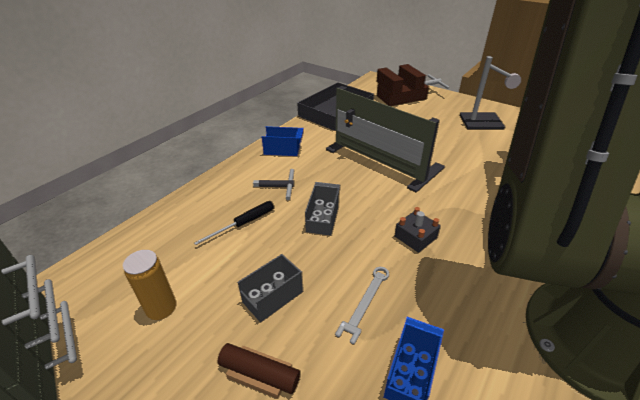

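View pics/wrist0.png

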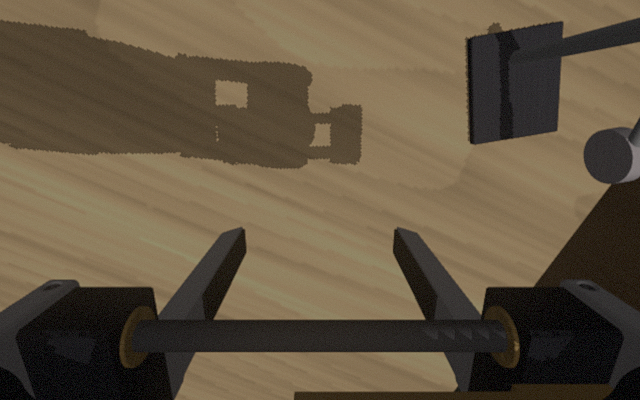

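Run:
```python
import cv2,numpy as np
t=cv2.imread('pics/top0.png');s=cv2.imread('pics/side0.png')
f=lambda im,x,y,w,h,k:cv2.resize(im[y:y+h,x:x+w],None,fx=k,fy=k,interpolation=cv2.INTER_CUBIC)
def mk(n,ims):
    H=max(i.shape[0] for i in ims); cv2.imwrite(n,np.hstack([cv2.copyMakeBorder(i,0,H-i.shape[0],0,4,0) for i in ims]))
mk('pics/c1.png',[f(t,310,165,64,60,6),f(s,280,170,80,70,5)])
mk('pics/c2.png',[f(t,235,280,64,60,6),f(s,370,320,80,70,5)])
mk('pics/c3.png',[f(t,390,130,100,110,4),f(s,330,90,110,100,3.5)])
```

```text
(no output)
```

View pics/c1.png

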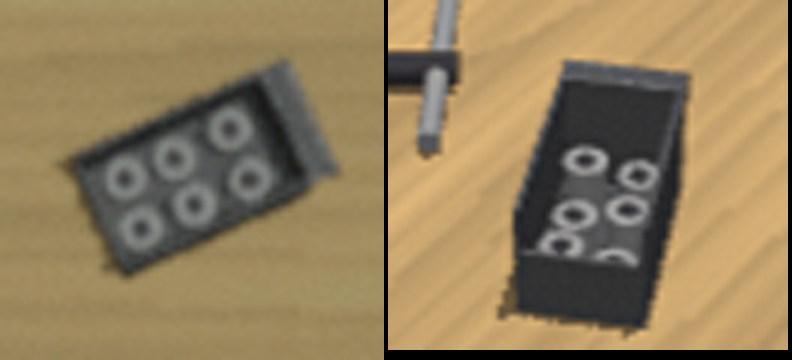

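View pics/c3.png

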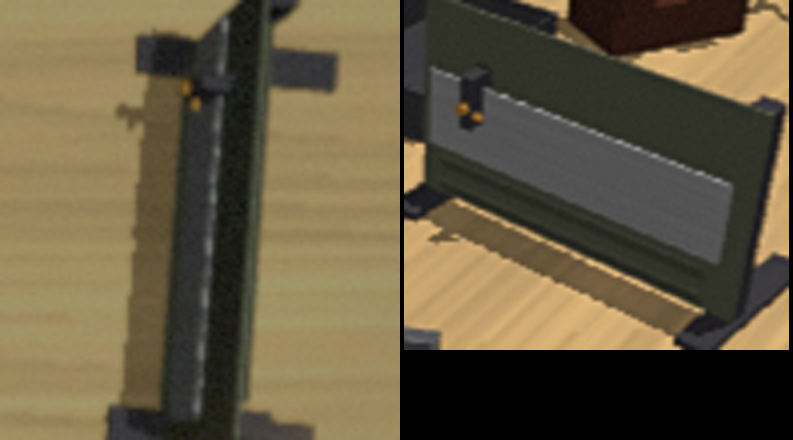

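Run:
```python
import cv2,numpy as np
t=cv2.imread('pics/top0.png');s=cv2.imread('pics/side0.png')
f=lambda im,x,y,w,h,k:cv2.resize(im[y:y+h,x:x+w],None,fx=k,fy=k,interpolation=cv2.INTER_CUBIC)
def mk(n,ims):
    H=max(i.shape[0] for i in ims); cv2.imwrite(n,np.hstack([cv2.copyMakeBorder(i,0,H-i.shape[0],0,4,0) for i in ims]))
mk('pics/c4.png',[f(t,230,182,64,60,6),f(s,230,245,80,80,5)])
```

```text
(no output)
```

View pics/c4.png

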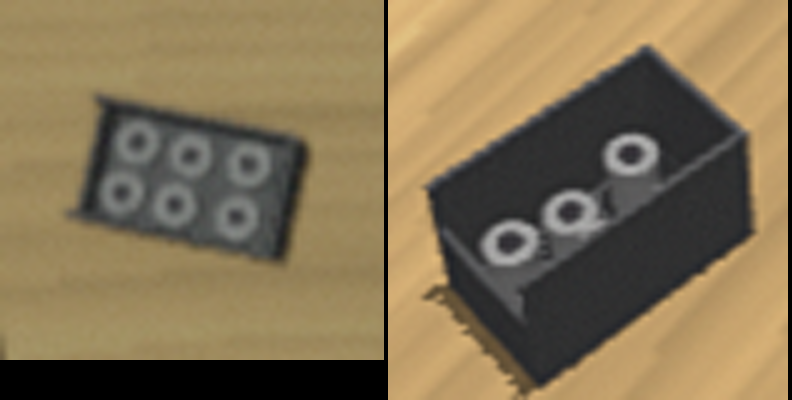

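Two grey candidates fit: top (343,193) and top (262,212). The first has a broad grey lip band along its rear (right) edge, and the second has plain rims all round. So the bin is (343,193) and the other is the tray; the blue look-alikes are left alone. The panel's rail faces image-left (world +y), with the stop at the far end. Next I'll measure the panel and the bin.

Run:
```python
import cv2,numpy as np
t=cv2.imread('pics/top0.png');s=cv2.imread('pics/side0.png')
def g(im,x,y,w,h,k,n,st=10):
    im=np.clip(im.astype(float)*1.8,0,255).astype(np.uint8)
    c=cv2.resize(im[y:y+h,x:x+w],None,fx=k,fy=k,interpolation=cv2.INTER_CUBIC)
    for u in range(x//st*st+st,x+w,st): cv2.line(c,((u-x)*k,0),((u-x)*k,6),(0,0,255),1); cv2.putText(c,str(u),((u-x)*k-10,16),0,.35,(0,0,255),1)
    for v in range(y//st*st+st,y+h,st): cv2.line(c,(0,(v-y)*k),(6,(v-y)*k),(0,0,255),1); cv2.putText(c,str(v),(8,(v-y)*k+4),0,.35,(0,0,255),1)
    cv2.imwrite('pics/'+n,c)
g(t,410,120,75,65,9,'g1.png');g(t,410,185,75,65,9,'g2.png')
g(s,325,80,120,80,6,'g3.png');g(s,325,120,125,80,6,'g4.png')
```

```text
(no output)
```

View pics/g1.png

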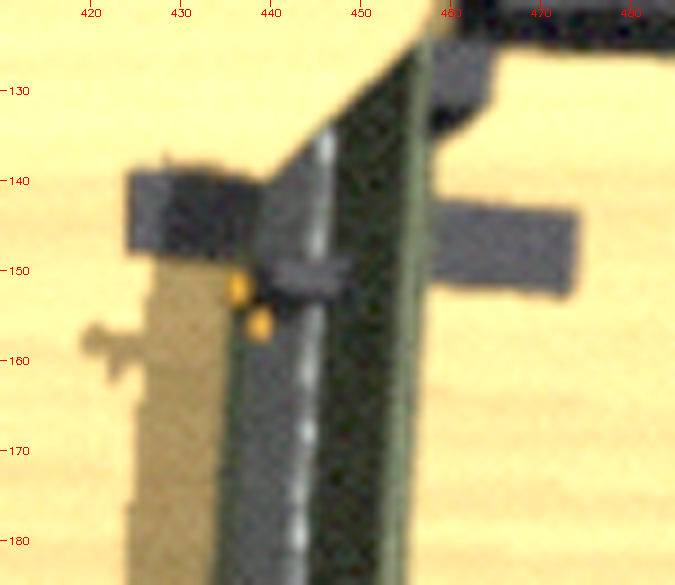

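View pics/g2.png

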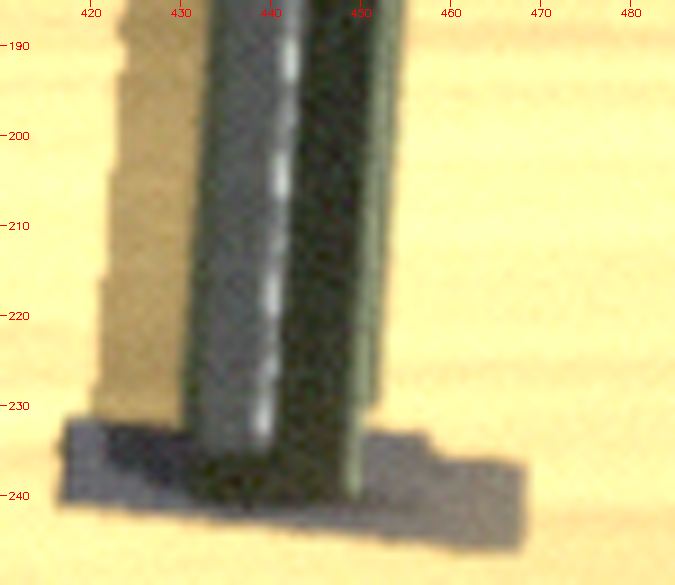

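View pics/g3.png

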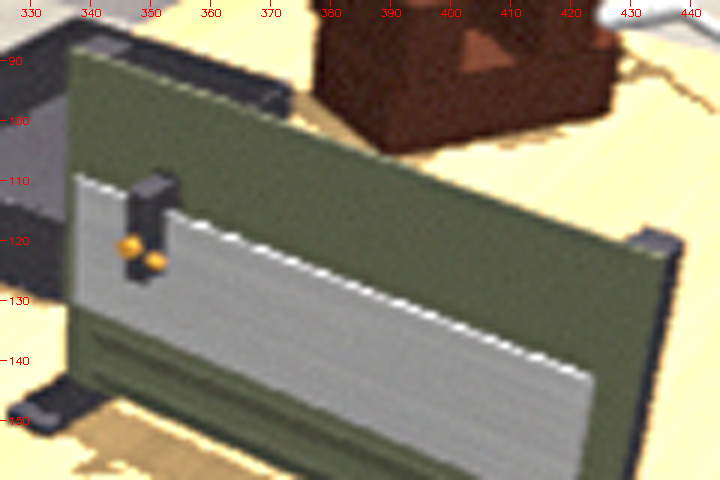

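View pics/g4.png

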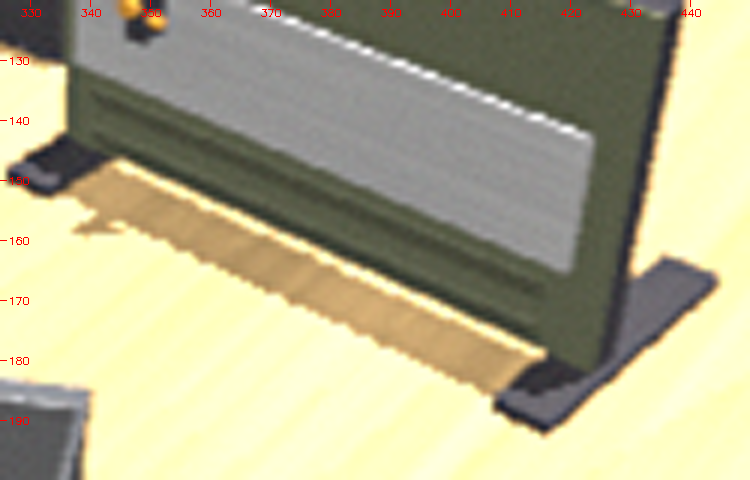

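```bash
cat > fit.py <<'E'
from h import *
import pickle
from scipy.optimize import least_squares
P=pickle.load(open('P.pkl','rb'));T,S=P['top'],P['side']
def pw(pt,q):
    x,y,yaw=q[:3]; c,s=np.cos(yaw),np.sin(yaw); pt=np.array(pt,float)
    return np.array([x+c*pt[0]-s*pt[1],y+s*pt[0]+c*pt[1],pt[2]])
def res(q,full=False):
    h=q[3]; r=[];lab=[]
    def pt(cam,X,uv,w=1,n=''):
        d=(proj(cam,pw(X,q))[0]-(np.array(uv)-.45))*w; r.extend(d); lab.append((n,d.round(2)))
    def line(cam,A,B,uvs,n=''):
        a,b=proj(cam,[pw(A,q),pw(B,q)]); t=(b-a)/np.linalg.norm(b-a); nn=np.array([-t[1],t[0]])
        d=[(np.array(uv)-.45-a)@nn for uv in uvs]; r.extend(d); lab.append((n,np.round(d,2)))
    line(T,(0,-150,180),(0,150,180),[(456.3,130),(453,180),(451,195),(448.5,239)],'sheet top T')
    line(T,(-8.5,-135,h),(-8.5,135,h),[(446,136),(444.2,160),(443,180),(442,195),(439,233)],'rail T')
    pt(T,(0,-150,180),(448.5,240.3),1,'near corner T')
    pt(S,(0,150,180),(337,88),1,'far S');pt(S,(0,-150,180),(435.5,122.8),1,'near S')
    pt(S,(-10,135,h),(337.5,109),1,'rail far S');pt(S,(-10,-135,h),(424,142.3),1,'rail near S')
    pt(S,(-10.5,-135,h-65),(420.5,165.5),1,'rail bot near S')
    line(T,(-40,-150,8),(-40,150,8),[(417,232),(416.4,241),(424.2,139.5),(424.2,148)],'feet T')
    return lab if full else np.array(r)
s=least_squares(res,[590,-230,-1.57,130],loss='soft_l1',x_scale=[1,1,.01,1])
q=s.x; print(q,np.degrees(q[2]))
for l in res(q,True): print(l)
np.save('q.npy',q)
h=q[3]
for f in (50,60,70,80,90,100):
    print(f,'T topedge front/back',proj(T,[pw((-26,f,h+14),q),pw((0,f,h+14),q)]).round(1).tolist(),'S front top/bot',proj(S,[pw((-26,f,h+14),q),pw((-26,f,h-31),q)]).round(1).tolist(),'far',proj(S,[pw((-26,f+12,h+14),q)]).round(1).tolist(),'pin T,S',proj(T,pw((-20,f-3,h-20),q)).round(1),proj(S,pw((-20,f-6,h-20),q)).round(1))
E
python3 fit.py
```

```text
[ 583.33018678 -244.95042649   -1.6860741   127.56802897] -96.60492975609486
('sheet top T', array([ 0.42,  0.58, -0.37,  0.18]))
('rail T', array([-0.4 , -0.47, -0.23, -0.15, -0.41]))
('near corner T', array([-0.25, -0.16]))
('far S', array([-0.59,  0.35]))
('near S', array([0.29, 0.57]))
('rail far S', array([0.42, 0.19]))
('rail near S', array([0.1 , 0.36]))
('rail bot near S', array([-0.71, -0.15]))
('feet T', array([-0.18, -0.07, -0.25,  0.41]))
50 T topedge front/back [[438.8, 163.1], [448.6, 164.1]] S front top/bot [[358.6, 115.5], [357.7, 131.0]] far [[354.9, 114.1]] pin T,S [[437.4 167. ]] [[361.1 127.2]]
60 T topedge front/back [[439.0, 159.4], [448.9, 160.4]] S front top/bot [[355.5, 114.4], [354.8, 129.7]] far [[351.9, 113.0]] pin T,S [[437.6 163.4]] [[358.1 126. ]]
70 T topedge front/back [[439.3, 155.7], [449.1, 156.7]] S front top/bot [[352.5, 113.2], [351.8, 128.5]] far [[349.0, 111.8]] pin T,S [[437.9 159.8]] [[355.2 124.8]]
80 T topedge front/back [[439.6, 152.0], [449.4, 153.0]] S front top/bot [[349.6, 112.1], [348.9, 127.3]] far [[346.0, 110.7]] pin T,S [[438.2 156.3]] [[352.2 123.6]]
90 T topedge front/back [[439.8, 148.4], [449.7, 149.4]] S front top/bot [[346.6, 110.9], [346.1, 126.2]] far [[343.1, 109.6]] pin T,S [[438.4 152.7]] [[349.3 122.4]]
100 T topedge front/back [[440.1, 144.7], [449.9, 145.7]] S front top/bot [[343.7, 109.8], [343.3, 125.0]] far [[340.3, 108.5]] pin T,S [[438.7 149.1]] [[346.5 121.3]]
```

Run:
```python
import cv2,numpy as np
t=cv2.imread('pics/top0.png');s=cv2.imread('pics/side0.png')
def g(im,x,y,w,h,k,n,st=5):
    im=np.clip(im.astype(float)*1.8,0,255).astype(np.uint8)
    c=cv2.resize(im[y:y+h,x:x+w],None,fx=k,fy=k,interpolation=cv2.INTER_CUBIC)
    for u in range(x//st*st+st,x+w,st): cv2.line(c,((u-x)*k,0),((u-x)*k,6),(0,0,255),1); cv2.putText(c,str(u),((u-x)*k-10,16),0,.35,(0,0,255),1)
    for v in range(y//st*st+st,y+h,st): cv2.line(c,(0,(v-y)*k),(6,(v-y)*k),(0,0,255),1); cv2.putText(c,str(v),(8,(v-y)*k+4),0,.35,(0,0,255),1)
    cv2.imwrite('pics/'+n,c)
g(t,315,170,56,46,13,'b1.png');g(s,295,178,54,64,9,'b2.png')
```

```text
(no output)
```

View pics/b1.png

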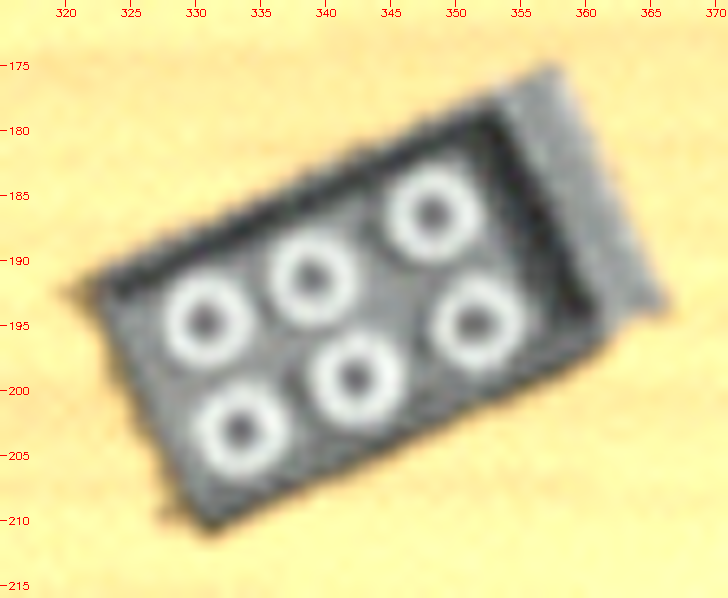

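View pics/b2.png

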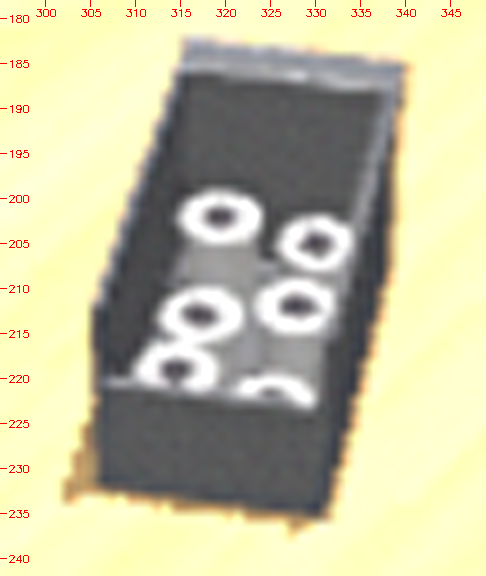

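```bash
cat > fitb.py <<'E'
from h import *
import pickle
from scipy.optimize import least_squares
P=pickle.load(open('P.pkl','rb'));T,S=P['top'],P['side']
def pw(pt,q):
    x,y,yaw=q[:3]; c,s=np.cos(yaw),np.sin(yaw); pt=np.array(pt,float)
    return np.array([x+c*pt[0]-s*pt[1],y+s*pt[0]+c*pt[1],pt[2]])
L=[(T,(62,30,60),(357.5,175)),(T,(62,-30,60),(366.3,193.8)),(T,(-50,-30,0),(331,211)),(S,(62,30,60),(315.5,182.5)),(S,(62,-30,60),(340,185.2)),(S,(-50,30,0),(306,232)),(S,(-50,-30,0),(331.5,235)),(S,(-50,30,36),(306,220.3))]
f=lambda q:np.concatenate([proj(c,pw(X,q))[0]-(np.array(u)-.45) for c,X,u in L])
s=least_squares(f,[575,23,-1.15],loss='soft_l1',x_scale=[1,1,.01]);print(s.x,np.degrees(s.x[2]));print(f(s.x).reshape(-1,2).round(2))
np.save('qb.npy',s.x)
st=read_state();print(st['clock'],st['eef_pos'],st['eef_rot'],st['wrist_force'])
E
python3 fitb.py
```

```text
[572.24495431  27.67263065  -1.15094974] -65.9445626453296
[[ 0.46 -0.92]
 [ 0.69 -0.71]
 [-0.23  0.38]
 [ 0.2  -0.44]
 [ 0.64 -0.29]
 [-0.24  0.63]
 [ 0.45  1.17]
 [-0.85  0.54]]
1.35 [ 231.67027366 -498.81290808  227.45648718] [-3.14158682e+00 -1.09121422e-05  4.34817927e-01] [ 0.50103036 -1.07693632  0.42049256]
```

Request:
jog_arm(
  increments=[
    [0,0,-1,0,0,-9.9,9.4],
    [0,0,-1,0,0,-9.9,9.4],
    [0,0,-1,0,0,-9.9,9.4],
    [0,0,-1,0,0,-9.9,9.4],
    [0,0,-1,0,0,-9.9,9.4],
    [0,0,-1,0,0,-9.9,9.4],
    [0,0,-1,0,0,-9.9,9.4],
    [0,0,-1,0,0,-9.9,9.4],
    [0,0,-1,0,0,-9.9,9.4],
  ],
)

```text
clock: 2.48
eef_pos: [231.7, -498.8, 317.8]
eef_rot: [3.142, -0.0, 1.996]
wrist_force: [0.1, -0.7, 0.6]
finger_gap: 94.0
```

Request:
jog_arm(
  increments=[
    [2.44,3.75,0,0,0,0,9.4],
    [2.44,3.75,0,0,0,0,9.4],
    [2.44,3.75,0,0,0,0,9.4],
    [2.44,3.75,0,0,0,0,9.4],
    [2.44,3.75,0,0,0,0,9.4],
    [2.44,3.75,0,0,0,0,9.4],
    [2.44,3.75,0,0,0,0,9.4],
    [2.44,3.75,0,0,0,0,9.4],
    [2.44,3.75,0,0,0,0,9.4],
    [2.44,3.75,0,0,0,0,9.4],
    [2.44,3.75,0,0,0,0,9.4],
    [2.44,3.75,0,0,0,0,9.4],
    [2.44,3.75,0,0,0,0,9.4],
    [2.44,3.75,0,0,0,0,9.4],
    [0,0,0,0,0,0,9.4],
    [0,0,0,0,0,0,9.4],
  ],
)

```text
clock: 4.47
eef_pos: [572.0, 26.5, 317.3]
eef_rot: [-3.141, 0.0, 1.99]
wrist_force: [0.2, 0.3, -0.5]
finger_gap: 94.1
```

Run:
```python
from h import *
import pickle
st=read_state();print(st['clock'],st['eef_pos'],st['eef_rot'],np.degrees(st['eef_rot'][2]),st['wrist_force'])
p=camera('wrist');save(p,'w1');pickle.dump(p,open('w1.pkl','wb'))
from fitb import pw
q=np.load('qb.npy')
im=p['image'][:,:,::-1].copy()
for X in [(62,30,60),(62,-30,60),(50,30,60),(50,-30,60),(-50,-30,36),(-50,30,36),(-50,30,0),(-50,-30,0)]:
    u=proj(p,pw(X,q))[0];print(X,u.round(1));cv2.circle(im,(int(u[0]),int(u[1])),3,(0,0,255),1)
cv2.imwrite('pics/w1o.png',im)
```

```text
4.475 [572.03298192  26.52745001 317.33486525] [-3.14126664e+00  3.57253757e-05  1.99001529e+00] 114.01947700297423 [ 0.16300472  0.34491366 -0.48421068]
[572.24495431  27.67263065  -1.15094974] -65.9445626453296
[[ 0.46 -0.92]
 [ 0.69 -0.71]
 [-0.23  0.38]
 [ 0.2  -0.44]
 [ 0.64 -0.29]
 [-0.24  0.63]
 [ 0.45  1.17]
 [-0.85  0.54]]
4.525 [571.95731457  26.17158    317.54476838] [-3.14157484e+00  1.62953440e-04  1.98931094e+00] [-0.15296614 -0.66884192 -1.10281956]
(62, 30, 60) [341.4 208.8]
(62, -30, 60) [299.3 208.9]
(50, 30, 60) [341.6 200.8]
(50, -30, 60) [299.2 200.9]
(-50, -30, 36) [298.8 127.3]
(-50, 30, 36) [341.8 127.3]
(-50, 30, 0) [340.2 125.4]
(-50, -30, 0) [300.3 125.5]
```

View pics/w1o.png

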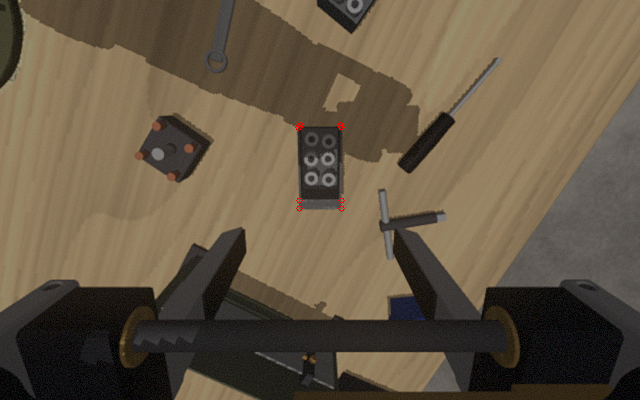

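Run:
```python
import cv2
for n in ['w1']:
    i=cv2.imread(f'pics/{n}.png')[115:220,280:365]; cv2.imwrite('pics/w1z.png',cv2.convertScaleAbs(cv2.resize(i,None,fx=5.5,fy=5.5,interpolation=cv2.INTER_CUBIC),alpha=1.8))
```

```text
(no output)
```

View pics/w1z.png

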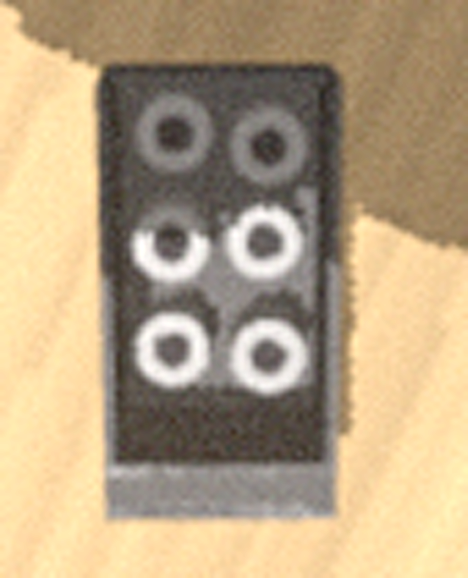

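Request:
jog_arm(
  increments=[
    [0.12,0,3,0,0,0,9.4],
    [0,0,4,0,0,0,9.4],
    [0,0,4,0,0,0,9.4],
    [0,0,4,0,0,0,9.4],
    [0,0,4,0,0,0,9.4],
    [0,0,3,0,0,0,9.4],
    [0,0,2,0,0,0,9.4],
    [0,0,2,0,0,0,9.4],
    [0,0,1.45,0,0,0,9.4],
    [0,0,0,0,0,0,9.4],
    [0,0,0,0,0,0,9.4],
  ],
)

```text
clock: 5.9
eef_pos: [572.1, 27.7, 43.8]
eef_rot: [3.141, 0.0, 1.99]
wrist_force: [-0.2, 0.0, 0.4]
finger_gap: 94.1
```

Request:
jog_arm(
  increments=[
    [0,0,0,0,0,0,7.0],
    [0,0,0,0,0,0,6.4],
    [0,0,0,0,0,0,5.5],
    [0,0,0,0,0,0,5.5],
    [0,0,0,0,0,0,5.5],
    [0,0,0,0,0,0,5.5],
  ],
  squeeze=25,
)

```text
clock: 6.65
eef_pos: [571.8, 28.0, 43.0]
eef_rot: [3.142, 0.0, 1.99]
wrist_force: [-0.4, 0.3, 1.3]
finger_gap: 60.0
```

```bash
cat > st.py <<'E'
from h import *
def show():
    st=read_state();print(round(st['clock'],2),st['eef_pos'].round(2),st['eef_rot'].round(4),st['wrist_force'].round(2),st['moment'].round(3),round(st['finger_gap'],2));return st
if __name__=='__main__': show()
E
python3 st.py
```

```text
6.65 [571.77  27.98  43.02] [3.1416 0.     1.9899] [-0.4   0.34  1.33] [-0.018 -0.062  0.064] 60.02
```

Request:
jog_arm(
  increments=[
    [0,0,-0.5,0,0,0,5.5],
    [0,0,-1.5,0,0,0,5.5],
    [0,0,-2,0,0,0,5.5],
    [0,0,-2,0,0,0,5.5],
    [0,0,-2,0,0,0,5.5],
    [0,0,-2,0,0,0,5.5],
    [0,0,-1.5,0,0,0,5.5],
    [0,0,-0.5,0,0,0,5.5],
    [0,0,0,0,0,0,5.5],
    [0,0,0,0,0,0,5.5],
  ],
)

```text
clock: 7.9
eef_pos: [571.4, 28.0, 162.2]
eef_rot: [-3.14, -0.001, 1.99]
wrist_force: [0.8, -0.1, -3.4]
finger_gap: 59.4
```

```bash
python3 st.py
```

```text
7.9 [571.44  27.98 162.21] [-3.1405e+00 -5.0000e-04  1.9900e+00] [ 0.83 -0.15 -3.44] [ 0.045 -0.103  0.045] 59.45
```

Request:
jog_arm(
  increments=[
    [0,0,0,0,0,5.1,5.5],
    [0,0,0,0,0,5.1,5.5],
    [0,0,0,0,0,5.1,5.5],
    [0,0,0,0,0,5.1,5.5],
    [0,0,0,0,0,5.1,5.5],
    [0,0,0,0,0,5.1,5.5],
    [-1,-0.2,0,0,0,0,5.5],
    [-2,-0.4,0,0,0,0,5.5],
    [-2.5,-0.5,0,0,0,0,5.5],
    [-2.5,-0.5,0,0,0,0,5.5],
    [-2.5,-0.4,0,0,0,0,5.5],
    [-2.5,-0.4,0,0,0,0,5.5],
    [-2.5,-0.4,0,0,0,0,5.5],
    [-1.5,-0.3,0,0,0,0,5.5],
    [-0.5,-0.1,0,0,0,0,5.5],
    [0,0,0,0,0,0,5.5],
    [0,0,0,0,0,0,5.5],
  ],
)

```text
clock: 10.02
eef_pos: [520.0, -141.7, 162.9]
eef_rot: [-3.142, -0.0, 1.457]
wrist_force: [0.2, -0.9, -3.3]
finger_gap: 59.7
```

```bash
cat > look.py <<'E'
from st import *
import sys,pickle
from fitb import pw
q=np.load('q.npy')
def panel(v):
    c,s=np.cos(q[2]),np.sin(q[2]); d=np.array(v[:2])-q[:2]; return np.array([c*d[0]+s*d[1],-s*d[0]+c*d[1],v[2]])
if __name__=='__main__':
    st=show(); print('tcp in panel',panel(st['eef_pos']).round(2),'bin yaw-panel deg',round(np.degrees(st['eef_rot'][2]-np.pi-q[2]),2))
    Rm=R.from_euler('z',-q[2]);print('F panel',Rm.apply(st['wrist_force']).round(2))
    n=sys.argv[1] if len(sys.argv)>1 else None
    if n:
        for c in ['side','top']:
            p=camera(c); save(p,n+c); pickle.dump(p,open(n+c+'.pkl','wb'))
E
python3 look.py a1 | grep -v '\[\['
python3 - <<'E'
import cv2,numpy as np
s=cv2.imread('pics/a1side.png')[60:200,300:460];t=cv2.imread('pics/a1top.png')[110:260,360:480]
s=cv2.resize(s,None,fx=4,fy=4,interpolation=2);cv2.imwrite('pics/a1s.png',cv2.convertScaleAbs(s,alpha=1.6))
cv2.imwrite('pics/a1t.png',cv2.convertScaleAbs(cv2.resize(t,None,fx=4,fy=4,interpolation=2),alpha=1.6))
E
```

```text
[572.24495431  27.67263065  -1.15094974] -65.9445626453296
 [ 0.69 -0.71]
 [-0.23  0.38]
 [ 0.2  -0.44]
 [ 0.64 -0.29]
 [-0.24  0.63]
 [ 0.45  1.17]
 [-0.85  0.54]]
10.025 [ 520.00543674 -141.66534181  162.91235144] [-3.14153679e+00 -6.92955619e-05  1.45668665e+00] [ 0.23407456 -0.85452445 -3.27267078]
10.03 [ 520.01 -141.67  162.91] [-3.1415e+00 -1.0000e-04  1.4567e+00] [ 0.23 -0.85 -3.27] [-0.058 -0.034 -0.024] 59.68
tcp in panel [-95.32 -74.78 162.91] bin yaw-panel deg 0.07
F panel [ 0.82  0.33 -3.27]
```

View pics/a1s.png

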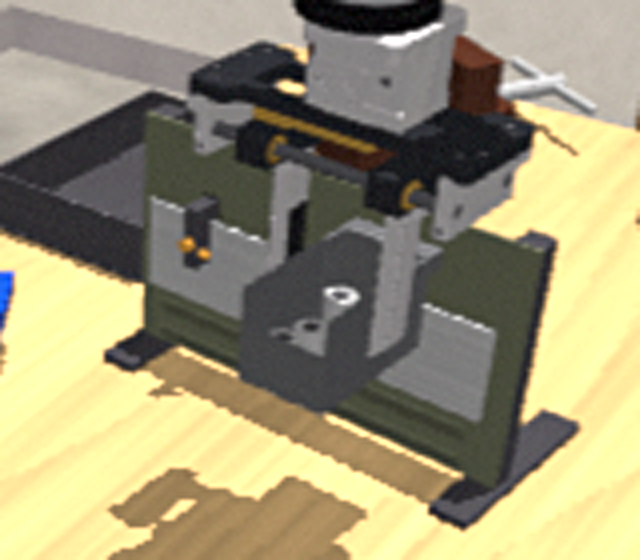

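View pics/a1t.png

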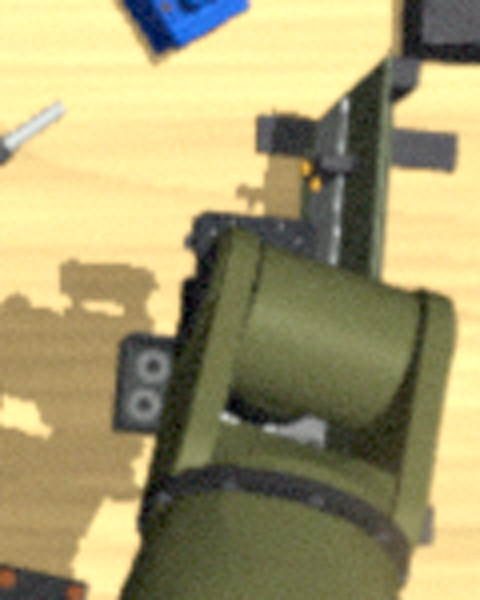

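Request:
jog_arm(
  increments=[
    [0,0,0.5,0,0,0,5.5],
    [0,0,1,0,0,0,5.5],
    [0,0,0.5,0,0,0,5.5],
    [-0.5,0,0,0,0,0,5.5],
    [-1,0,0,0,0,0,5.5],
    [-0.8,0,0,0,0,0,5.5],
    [-0.3,0,0,0,0,0,5.5],
    [0,0,0,0,0,0,5.5],
    [0,0,0,0,0,0,5.5],
    [0,0,0,0,0,0,5.5],
  ],
)

```text
clock: 11.38
eef_pos: [516.9, -167.9, 142.9]
eef_rot: [-3.142, -0.0, 1.456]
wrist_force: [-0.0, -0.9, -2.4]
finger_gap: 59.9
```

```bash
sed -i 's/^from fitb.*//' look.py; for i in 1 2; do python3 look.py; done
```

```text
11.38 [ 516.9  -167.87  142.93] [-3.1415 -0.      1.4561] [-0.04 -0.9  -2.42] [-0.029 -0.077 -0.047] 59.93
tcp in panel [-68.93 -74.85 142.93] bin yaw-panel deg 0.03
F panel [ 0.9   0.06 -2.42]
11.38 [ 516.9  -167.87  142.93] [-3.1415 -0.      1.4561] [-0.04 -0.9  -2.42] [-0.029 -0.077 -0.047] 59.93
tcp in panel [-68.93 -74.85 142.93] bin yaw-panel deg 0.03
F panel [ 0.9   0.06 -2.42]
```

Request:
jog_arm(
  increments=[
    [-0.1,0,0,0,0,0,5.5],
    [-0.1,0,0,0,0,0,5.5],
    [-0.05,0,0,0,0,0,5.5],
    [0,0,0,0,0,0,5.5],
    [0,0,0,0,0,0,5.5],
  ],
)

```text
clock: 12.0
eef_pos: [516.6, -170.5, 142.9]
eef_rot: [-3.142, -0.0, 1.456]
wrist_force: [0.5, -0.4, -2.7]
finger_gap: 59.8
```

```bash
python3 look.py
```

```text
12.0 [ 516.59 -170.53  142.93] [-3.1416 -0.      1.4558] [ 0.48 -0.37 -2.73] [-0.028 -0.04  -0.048] 59.81
tcp in panel [-66.24 -74.86 142.93] bin yaw-panel deg 0.02
F panel [ 0.32  0.52 -2.73]
```

Request:
jog_arm(
  increments=[
    [-0.1,0,0,0,0,0,5.5],
    [-0.1,0,0,0,0,0,5.5],
    [0,0,0,0,0,0,5.5],
  ],
)

```text
clock: 12.38
eef_pos: [516.4, -172.6, 143.0]
eef_rot: [3.142, 0.0, 1.456]
wrist_force: [-0.7, 0.0, -2.5]
finger_gap: 59.8
```

Request:
jog_arm(
  increments=[
    [-0.1,0,0,0,0,0,5.5],
    [0,0,0,0,0,0,5.5],
    [0,0,0,0,0,0,5.5],
  ],
)

```text
clock: 12.75
eef_pos: [516.3, -173.5, 142.9]
eef_rot: [-3.142, -0.0, 1.456]
wrist_force: [0.4, 0.5, -2.2]
finger_gap: 60.3
```

```bash
python3 look.py
```

```text
12.75 [ 516.26 -173.52  142.94] [-3.1416 -0.      1.4558] [ 0.41  0.54 -2.17] [ 0.019 -0.089  0.004] 60.26
tcp in panel [-63.24 -74.84 142.94] bin yaw-panel deg 0.01
F panel [-0.59  0.35 -2.17]
```

Request:
jog_arm(
  increments=[
    [-0.07,0,0,0,0,0,5.5],
    [0,0,0,0,0,0,5.5],
    [0,0,0,0,0,0,5.5],
  ],
)

```text
clock: 13.12
eef_pos: [516.2, -174.2, 143.0]
eef_rot: [3.142, 0.0, 1.456]
wrist_force: [-0.5, 0.3, -2.2]
finger_gap: 60.2
```

```bash
python3 look.py
```

```text
13.12 [ 516.19 -174.23  142.96] [3.1415 0.     1.4558] [-0.46  0.27 -2.22] [-0.04  -0.093  0.025] 60.24
tcp in panel [-62.53 -74.83 142.96] bin yaw-panel deg 0.02
F panel [-0.21 -0.49 -2.22]
```

Request:
jog_arm(
  increments=[
    [-0.07,0,0,0,0,0,5.5],
    [0,0,0,0,0,0,5.5],
    [0,0,0,0,0,0,5.5],
  ],
)

```text
clock: 13.5
eef_pos: [516.1, -174.9, 143.0]
eef_rot: [3.142, -0.0, 1.456]
wrist_force: [-0.3, -0.2, -2.9]
finger_gap: 60.0
```

```bash
python3 look.py
```

```text
13.5 [ 516.09 -174.9   142.95] [ 3.1416 -0.      1.4558] [-0.32 -0.24 -2.87] [-0.015 -0.151 -0.027] 60.0
tcp in panel [-61.86 -74.85 142.95] bin yaw-panel deg 0.02
F panel [ 0.28 -0.29 -2.87]
```

No contact yet, so I'll continue in small steps.

Request:
jog_arm(
  increments=[
    [-0.07,0,0,0,0,0,5.5],
    [0,0,0,0,0,0,5.5],
  ],
)

```text
clock: 13.75
eef_pos: [516.0, -175.6, 143.0]
eef_rot: [3.142, -0.0, 1.456]
wrist_force: [-0.2, -1.0, -2.2]
finger_gap: 59.8
```

Request:
jog_arm(
  increments=[
    [-0.07,0,0,0,0,0,5.5],
    [0,0,0,0,0,0,5.5],
  ],
)

```text
clock: 14.0
eef_pos: [516.0, -175.7, 143.0]
eef_rot: [-3.142, -0.001, 1.456]
wrist_force: [1.2, 5.0, -1.0]
finger_gap: 59.8
```

Request:
jog_arm(
  increments=[
    [-0.05,0,0,0,0,0,5.5],
    [0,0,0,0,0,0,5.5],
  ],
)

```text
clock: 14.25
eef_pos: [516.1, -175.7, 143.0]
eef_rot: [-3.142, -0.002, 1.456]
wrist_force: [1.3, 9.7, -1.4]
finger_gap: 59.9
```

```bash
python3 look.py
```

```text
14.25 [ 516.06 -175.71  143.01] [-3.1415e+00 -1.9000e-03  1.4560e+00] [ 1.32  9.75 -1.36] [ 1.49  -0.206 -0.179] 59.91
tcp in panel [-61.04 -74.79 143.01] bin yaw-panel deg 0.03
F panel [-9.83  0.19 -1.36]
```

Request:
jog_arm(
  increments=[
    [0.1,0,0,0,0,0,5.5],
    [0.1,0,0,0,0,0,5.5],
    [0,0,0,0,0,0,5.5],
    [0,0,0,0,0,0,5.5],
  ],
)

```text
clock: 14.75
eef_pos: [516.1, -174.9, 143.0]
eef_rot: [3.142, 0.0, 1.456]
wrist_force: [0.1, -0.6, -2.7]
finger_gap: 60.1
```

```bash
python3 look.py
```

```text
14.75 [ 516.1  -174.92  142.95] [3.1415e+00 1.0000e-04 1.4557e+00] [ 0.09 -0.56 -2.75] [ 0.057 -0.092 -0.009] 60.06
tcp in panel [-61.84 -74.84 142.95] bin yaw-panel deg 0.01
F panel [ 0.55  0.15 -2.75]
```

Request:
jog_arm(
  increments=[
    [0.04,0,0.3,0,0,0,5.5],
    [0,0,0.4,0,0,0,5.5],
    [0,0,0.3,0,0,0,5.5],
    [0,0,0.2,0,0,0,5.5],
    [0,0,0,0,0,0,5.5],
  ],
)

```text
clock: 15.38
eef_pos: [516.1, -174.4, 130.8]
eef_rot: [-3.141, -0.0, 1.456]
wrist_force: [-0.8, 0.4, -3.1]
finger_gap: 59.7
```

Request:
jog_arm(
  increments=[
    [0,0,0.1,0,0,0,5.5],
    [0,0,0.1,0,0,0,5.5],
    [0,0,0,0,0,0,5.5],
  ],
)

```text
clock: 15.75
eef_pos: [516.1, -174.4, 128.9]
eef_rot: [-3.141, -0.0, 1.456]
wrist_force: [-0.2, -0.2, -2.1]
finger_gap: 59.8
```

Request:
jog_arm(
  increments=[
    [0,0,0.1,0,0,0,5.5],
    [0,0,0.1,0,0,0,5.5],
    [0,0,0,0,0,0,5.5],
  ],
)

```text
clock: 16.12
eef_pos: [516.1, -174.4, 126.8]
eef_rot: [-3.141, -0.0, 1.456]
wrist_force: [-0.3, 0.5, -2.0]
finger_gap: 59.8
```

Request:
jog_arm(
  increments=[
    [0,0,0.1,0,0,0,5.5],
    [0,0,0.1,0,0,0,5.5],
    [0,0,0,0,0,0,5.5],
  ],
)

```text
clock: 16.5
eef_pos: [516.1, -174.4, 124.8]
eef_rot: [-3.141, -0.0, 1.456]
wrist_force: [-0.3, 1.1, -3.4]
finger_gap: 59.7
```

```bash
python3 look.py
```

```text
16.5 [ 516.1  -174.4   124.84] [-3.1414 -0.      1.4558] [-0.29  1.08 -3.4 ] [-0.014 -0.084 -0.021] 59.72
tcp in panel [-62.35 -74.89 124.84] bin yaw-panel deg 0.02
F panel [-1.04 -0.42 -3.4 ]
```

Request:
jog_arm(
  increments=[
    [0,0,0.1,0,0,0,5.5],
    [0,0,0.1,0,0,0,5.5],
    [0,0,0,0,0,0,5.5],
  ],
)

```text
clock: 16.88
eef_pos: [516.1, -174.4, 122.8]
eef_rot: [-3.141, -0.0, 1.456]
wrist_force: [-0.6, 0.3, -2.2]
finger_gap: 60.1
```

Request:
jog_arm(
  increments=[
    [0,0,0.1,0,0,0,5.5],
    [0,0,0.1,0,0,0,5.5],
    [0,0,0,0,0,0,5.5],
  ],
)

```text
clock: 17.25
eef_pos: [516.1, -174.4, 120.9]
eef_rot: [-3.141, -0.0, 1.456]
wrist_force: [-0.5, -0.1, -3.2]
finger_gap: 59.8
```

Request:
jog_arm(
  increments=[
    [0,0,0.1,0,0,0,5.5],
    [0,0,0.1,0,0,0,5.5],
    [0,0,0,0,0,0,5.5],
  ],
)

```text
clock: 17.62
eef_pos: [516.1, -174.4, 118.9]
eef_rot: [-3.141, -0.0, 1.456]
wrist_force: [-0.7, -0.2, -2.6]
finger_gap: 59.9
```

```bash
python3 look.py
```

```text
17.62 [ 516.12 -174.39  118.86] [-3.1415 -0.      1.4559] [-0.7  -0.22 -2.64] [-0.034 -0.121  0.015] 59.93
tcp in panel [-62.36 -74.88 118.86] bin yaw-panel deg 0.02
F panel [ 0.29 -0.67 -2.64]
```

Request:
jog_arm(
  increments=[
    [0,0,0.1,0,0,0,5.5],
    [0,0,0,0,0,0,5.5],
  ],
)

```text
clock: 17.88
eef_pos: [516.1, -174.4, 117.9]
eef_rot: [-3.141, -0.0, 1.456]
wrist_force: [-0.2, -0.2, -1.8]
finger_gap: 59.9
```

Request:
jog_arm(
  increments=[
    [0,0,0.1,0,0,0,5.5],
    [0,0,0,0,0,0,5.5],
  ],
)

```text
clock: 18.12
eef_pos: [516.1, -174.4, 116.9]
eef_rot: [-3.141, -0.0, 1.456]
wrist_force: [-0.8, -0.4, -2.7]
finger_gap: 60.1
```

Request:
jog_arm(
  increments=[
    [0,0,0.07,0,0,0,5.5],
    [0,0,0,0,0,0,5.5],
  ],
)

```text
clock: 18.38
eef_pos: [516.1, -174.4, 116.2]
eef_rot: [-3.142, -0.0, 1.456]
wrist_force: [-0.4, 0.7, -2.8]
finger_gap: 60.0
```

Request:
jog_arm(
  increments=[
    [0,0,0.07,0,0,0,5.5],
    [0,0,0,0,0,0,5.5],
  ],
)

```text
clock: 18.62
eef_pos: [516.1, -174.4, 115.5]
eef_rot: [-3.141, -0.0, 1.456]
wrist_force: [0.1, -0.8, -2.0]
finger_gap: 60.0
```

Request:
jog_arm(
  increments=[
    [0,0,0.06,0,0,0,5.5],
    [0,0,0,0,0,0,5.5],
  ],
)

```text
clock: 18.88
eef_pos: [516.1, -174.4, 114.9]
eef_rot: [-3.142, -0.0, 1.456]
wrist_force: [0.1, -0.3, -3.0]
finger_gap: 59.7
```

Request:
jog_arm(
  increments=[
    [0,0,0.05,0,0,0,5.5],
    [0,0,0,0,0,0,5.5],
  ],
)

```text
clock: 19.12
eef_pos: [516.1, -174.4, 114.4]
eef_rot: [-3.142, -0.0, 1.456]
wrist_force: [0.3, -0.0, -2.3]
finger_gap: 59.7
```

Request:
jog_arm(
  increments=[
    [0,0,0.05,0,0,0,5.5],
    [0,0,0,0,0,0,5.5],
  ],
)

```text
clock: 19.38
eef_pos: [516.1, -174.4, 113.9]
eef_rot: [-3.141, -0.0, 1.456]
wrist_force: [0.5, 0.3, -2.8]
finger_gap: 59.7
```

```bash
python3 look.py
```

```text
19.38 [ 516.13 -174.39  113.9 ] [-3.1415e+00 -1.0000e-04  1.4558e+00] [ 0.48  0.32 -2.83] [ 0.057 -0.109  0.048] 59.67
tcp in panel [-62.36 -74.87 113.9 ] bin yaw-panel deg 0.02
F panel [-0.38  0.44 -2.83]
```

Request:
jog_arm(
  increments=[
    [0,0,0.06,0,0,0,5.5],
    [0,0,0,0,0,0,5.5],
  ],
)

```text
clock: 19.62
eef_pos: [516.1, -174.4, 113.3]
eef_rot: [-3.142, -0.0, 1.456]
wrist_force: [0.4, 0.6, -2.2]
finger_gap: 59.8
```

Request:
jog_arm(
  increments=[
    [0,0,0.06,0,0,0,5.5],
    [0,0,0,0,0,0,5.5],
  ],
)

```text
clock: 19.88
eef_pos: [516.1, -174.4, 112.7]
eef_rot: [-3.141, -0.0, 1.456]
wrist_force: [-1.1, 1.0, -2.9]
finger_gap: 60.0
```

Request:
jog_arm(
  increments=[
    [0,0,0.06,0,0,0,5.5],
    [0,0,0,0,0,0,5.5],
  ],
)

```text
clock: 20.12
eef_pos: [516.2, -174.4, 112.3]
eef_rot: [3.141, 0.0, 1.456]
wrist_force: [-0.4, 1.4, -0.4]
finger_gap: 60.1
```

```bash
python3 look.py
```

```text
20.12 [ 516.21 -174.44  112.34] [3.1414e+00 1.0000e-04 1.4558e+00] [-0.4   1.41 -0.4 ] [-0.099  0.132 -0.026] 60.08
tcp in panel [-62.32 -74.79 112.34] bin yaw-panel deg 0.01
F panel [-1.35 -0.56 -0.4 ]
```

Request:
jog_arm(
  increments=[
    [0,0,0.02,0,0,0,5.5],
    [0,0,0,0,0,0,5.5],
    [0,0,0,0,0,0,5.5],
  ],
)

```text
clock: 20.5
eef_pos: [516.3, -174.5, 112.2]
eef_rot: [3.141, 0.0, 1.456]
wrist_force: [-2.1, 0.9, 3.8]
finger_gap: 59.7
```

```bash
python3 look.py d1
python3 - <<'E'
import cv2,numpy as np
s=cv2.imread('pics/d1side.png')[60:200,300:460]
s=cv2.resize(s,None,fx=4.5,fy=4.5,interpolation=2)[:600];cv2.imwrite('pics/d1s.png',cv2.convertScaleAbs(s,alpha=1.6))
E
```

```text
20.5 [ 516.25 -174.46  112.2 ] [3.1412e+00 2.0000e-04 1.4558e+00] [-2.09  0.92  3.75] [-0.194  0.317 -0.178] 59.69
tcp in panel [-62.31 -74.74 112.2 ] bin yaw-panel deg 0.02
F panel [-0.67 -2.18  3.75]
```

View pics/d1s.png

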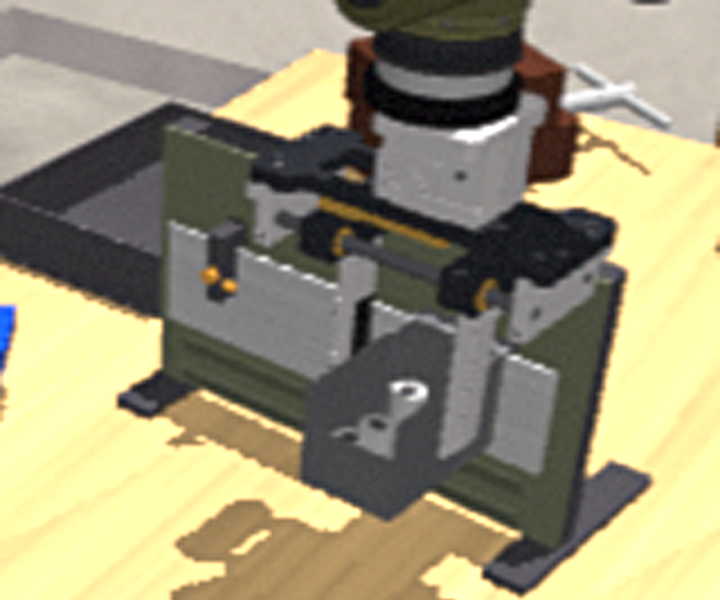

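The lip is over the rail and the bin is level. I'll ease the down-load slightly and start the slide.

Request:
jog_arm(
  increments=[
    [0,0,-0.02,0,0,0,5.5],
    [0,0.1,0,0,0,0,5.5],
    [0,0.3,0,0,0,0,5.5],
    [0,0.5,0,0,0,0,5.5],
    [0,0.5,0,0,0,0,5.5],
    [0,0.4,0,0,0,0,5.5],
    [0,0.2,0,0,0,0,5.5],
    [0,0,0,0,0,0,5.5],
  ],
)

```text
clock: 21.6
eef_pos: [536.1, -176.8, 112.1]
eef_rot: [-3.141, 0.0, 1.456]
wrist_force: [-2.5, 1.1, 4.7]
finger_gap: 59.9
```

```bash
python3 look.py
```

```text
21.6 [ 536.06 -176.82  112.14] [-3.1414e+00  1.0000e-04  1.4557e+00] [-2.46  1.05  4.67] [-0.348  0.423 -0.164] 59.88
tcp in panel [-62.24 -54.79 112.14] bin yaw-panel deg 0.01
F panel [-0.76 -2.57  4.67]
```

Request:
jog_arm(
  increments=[
    [0,0.1,-0.03,0,0,0,5.5],
    [0,0.3,0,0,0,0,5.5],
    [0,0.5,0,0,0,0,5.5],
    [0,0.5,0,0,0,0,5.5],
    [0,0.4,0,0,0,0,5.5],
    [0,0.2,0,0,0,0,5.5],
    [0,0,0,0,0,0,5.5],
  ],
)

```text
clock: 22.48
eef_pos: [556.1, -179.0, 112.3]
eef_rot: [3.141, -0.0, 1.456]
wrist_force: [0.3, -0.0, -2.0]
finger_gap: 60.1
```

```bash
python3 look.py
```

```text
22.48 [ 556.12 -178.95  112.34] [ 3.1412 -0.      1.456 ] [ 0.31 -0.01 -2.01] [-0.093 -0.169  0.018] 60.05
tcp in panel [-62.43 -34.62 112.34] bin yaw-panel deg 0.03
F panel [-0.03  0.31 -2.01]
```

Request:
jog_arm(
  increments=[
    [0,0.2,0.01,0,0,0,5.5],
    [0,0.4,0,0,0,0,5.5],
    [0,0.6,0,0,0,0,5.5],
    [0,0.7,0,0,0,0,5.5],
    [0,0.7,0,0,0,0,5.5],
    [0,0.6,0,0,0,0,5.5],
    [0,0.4,0,0,0,0,5.5],
    [0,0.2,0,0,0,0,5.5],
    [0,0,0,0,0,0,5.5],
  ],
)

```text
clock: 23.6
eef_pos: [593.8, -183.3, 112.4]
eef_rot: [3.141, 0.0, 1.456]
wrist_force: [-0.4, -0.7, -1.2]
finger_gap: 59.8
```

```bash
python3 look.py
```

```text
23.6 [ 593.85 -183.34  112.35] [3.1411 0.     1.456 ] [-0.41 -0.74 -1.22] [-0.076 -0.175  0.027] 59.78
tcp in panel [-62.41   3.36 112.35] bin yaw-panel deg 0.03
F panel [ 0.78 -0.33 -1.22]
```

Request:
jog_arm(
  increments=[
    [0,0.2,0.01,0,0,0,5.5],
    [0,0.5,0,0,0,0,5.5],
    [0,0.6,0,0,0,0,5.5],
    [0,0.6,0,0,0,0,5.5],
    [0,0.5,0,0,0,0,5.5],
    [0,0.4,0,0,0,0,5.5],
    [0,0.2,0,0,0,0,5.5],
    [0,0,0,0,0,0,5.5],
  ],
)

```text
clock: 24.6
eef_pos: [623.7, -186.8, 112.3]
eef_rot: [3.141, 0.0, 1.456]
wrist_force: [1.2, -0.5, 0.2]
finger_gap: 59.9
```

```bash
python3 look.py e1
python3 - <<'E'
import cv2,numpy as np
s=cv2.imread('pics/e1side.png')[80:180,320:440]
s=cv2.resize(s,None,fx=6,fy=6,interpolation=2)[:600];cv2.imwrite('pics/e1s.png',cv2.convertScaleAbs(s,alpha=1.6))
E
```

```text
24.6 [ 623.67 -186.83  112.29] [3.141e+00 1.000e-04 1.456e+00] [ 1.18 -0.46  0.22] [-0.209 -0.059 -0.025] 59.91
tcp in panel [-62.37  33.39 112.29] bin yaw-panel deg 0.03
F panel [0.32 1.23 0.22]
```

View pics/e1s.png

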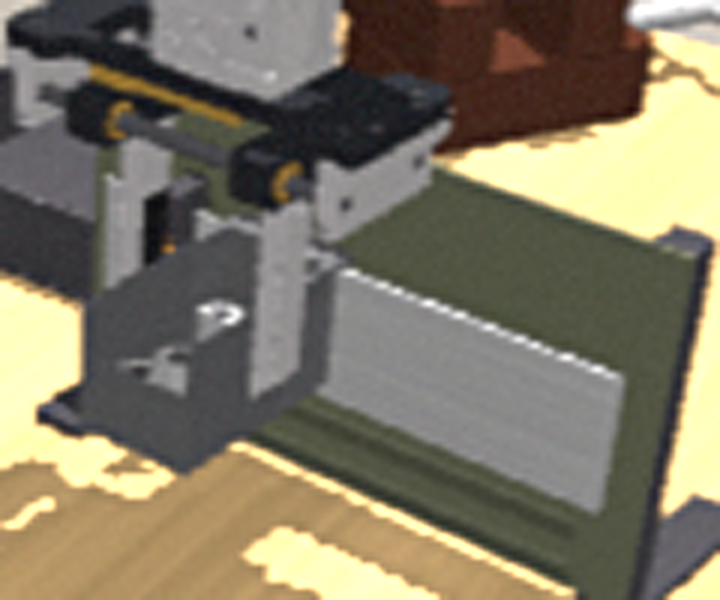

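Request:
jog_arm(
  increments=[
    [0,0.2,0,0,0,0,5.5],
    [0,0.3,0,0,0,0,5.5],
    [0,0.3,0,0,0,0,5.5],
    [0,0.2,0,0,0,0,5.5],
    [0,0,0,0,0,0,5.5],
  ],
)

```text
clock: 25.32
eef_pos: [633.6, -188.0, 112.3]
eef_rot: [3.141, 0.0, 1.456]
wrist_force: [0.5, -0.7, 1.2]
finger_gap: 59.7
```

Request:
jog_arm(
  increments=[
    [0,0.15,0,0,0,0,5.5],
    [0,0,0,0,0,0,5.5],
  ],
)

```text
clock: 25.58
eef_pos: [635.0, -188.1, 112.3]
eef_rot: [3.141, 0.0, 1.456]
wrist_force: [-2.1, 1.0, 1.1]
finger_gap: 60.0
```

Request:
jog_arm(
  increments=[
    [0,0.1,0,0,0,0,5.5],
    [0,0,0,0,0,0,5.5],
  ],
)

```text
clock: 25.82
eef_pos: [635.9, -188.2, 112.3]
eef_rot: [3.142, 0.0, 1.456]
wrist_force: [-2.6, 0.6, 2.1]
finger_gap: 59.6
```

```bash
python3 look.py
```

```text
25.82 [ 635.91 -188.23  112.27] [3.1416 0.     1.4558] [-2.58  0.57  2.15] [-0.24   0.355 -0.173] 59.56
tcp in panel [-62.39  45.7  112.27] bin yaw-panel deg 0.02
F panel [-0.27 -2.63  2.15]
```

Request:
jog_arm(
  increments=[
    [0,0.1,-0.01,0,0,0,5.5],
    [0,0,0,0,0,0,5.5],
  ],
)

```text
clock: 26.08
eef_pos: [636.9, -188.3, 112.3]
eef_rot: [-3.142, -0.0, 1.456]
wrist_force: [-1.5, 0.7, 2.0]
finger_gap: 60.2
```

Request:
jog_arm(
  increments=[
    [0,0.1,-0.01,0,0,0,5.5],
    [0,0,0,0,0,0,5.5],
  ],
)

```text
clock: 26.32
eef_pos: [637.9, -188.4, 112.3]
eef_rot: [-3.142, -0.0, 1.456]
wrist_force: [-1.2, 0.0, 0.6]
finger_gap: 59.6
```

```bash
python3 look.py
```

```text
26.32 [ 637.89 -188.44  112.3 ] [-3.1415 -0.      1.4558] [-1.23  0.    0.62] [-0.063  0.194 -0.1  ] 59.64
tcp in panel [-62.41  47.7  112.3 ] bin yaw-panel deg 0.02
F panel [ 0.14 -1.22  0.62]
```

Request:
jog_arm(
  increments=[
    [0,0.1,0,0,0,0,5.5],
    [0,0,0,0,0,0,5.5],
  ],
)

```text
clock: 26.58
eef_pos: [638.9, -188.6, 112.3]
eef_rot: [-3.142, -0.0, 1.456]
wrist_force: [-0.4, 0.3, -0.5]
finger_gap: 60.0
```

```bash
python3 look.py
```

```text
26.57 [ 638.91 -188.56  112.33] [-3.1416 -0.      1.4559] [-0.4   0.3  -0.54] [-0.086  0.202 -0.068] 59.99
tcp in panel [-62.41  48.72 112.33] bin yaw-panel deg 0.02
F panel [-0.26 -0.43 -0.54]
```

Request:
jog_arm(
  increments=[
    [0,0.07,0,0,0,0,5.5],
    [0,0,0,0,0,0,5.5],
  ],
)

```text
clock: 26.82
eef_pos: [639.6, -188.6, 112.3]
eef_rot: [-3.142, -0.0, 1.456]
wrist_force: [-0.5, 0.6, -0.9]
finger_gap: 59.5
```

Request:
jog_arm(
  increments=[
    [0,0.07,0,0,0,0,5.5],
    [0,0,0,0,0,0,5.5],
  ],
)

```text
clock: 27.08
eef_pos: [640.3, -188.7, 112.4]
eef_rot: [-3.142, -0.0, 1.456]
wrist_force: [-1.0, -0.3, -1.9]
finger_gap: 59.9
```

Request:
jog_arm(
  increments=[
    [0,0.05,0,0,0,0,5.5],
    [0,0,0,0,0,0,5.5],
  ],
)

```text
clock: 27.32
eef_pos: [640.7, -188.8, 112.4]
eef_rot: [-3.142, -0.0, 1.456]
wrist_force: [-1.3, 0.0, -2.3]
finger_gap: 59.5
```

```bash
python3 look.py
```

```text
27.32 [ 640.73 -188.78  112.38] [-3.1415 -0.      1.4558] [-1.26  0.05 -2.32] [-0.057  0.026  0.023] 59.52
tcp in panel [-62.4   50.56 112.38] bin yaw-panel deg 0.02
F panel [ 0.1  -1.26 -2.32]
```

Request:
jog_arm(
  increments=[
    [0,0.05,0.01,0,0,0,5.5],
    [0,0,0,0,0,0,5.5],
  ],
)

```text
clock: 27.58
eef_pos: [641.3, -188.9, 112.4]
eef_rot: [3.142, -0.0, 1.456]
wrist_force: [-0.6, 0.5, -1.8]
finger_gap: 59.9
```

Request:
jog_arm(
  increments=[
    [0,0.05,0,0,0,0,5.5],
    [0,0,0,0,0,0,5.5],
  ],
)

```text
clock: 27.82
eef_pos: [641.7, -188.9, 112.3]
eef_rot: [-3.142, -0.0, 1.456]
wrist_force: [-1.1, 1.3, -1.1]
finger_gap: 59.6
```

Request:
jog_arm(
  increments=[
    [0,0.05,0,0,0,0,5.5],
    [0,0,0,0,0,0,5.5],
  ],
)

```text
clock: 28.08
eef_pos: [642.3, -188.9, 112.4]
eef_rot: [3.142, -0.0, 1.456]
wrist_force: [-1.6, 0.4, 0.1]
finger_gap: 60.0
```

```bash
python3 look.py
```

```text
28.07 [ 642.27 -188.94  112.36] [ 3.1415 -0.      1.4558] [-1.64  0.37  0.07] [-0.033  0.109 -0.032] 60.0
tcp in panel [-62.42  52.11 112.36] bin yaw-panel deg 0.02
F panel [-0.18 -1.67  0.07]
```

Request:
jog_arm(
  increments=[
    [0,0.05,0,0,0,0,5.5],
    [0,0,0,0,0,0,5.5],
  ],
)

```text
clock: 28.32
eef_pos: [642.6, -189.0, 112.3]
eef_rot: [-3.141, -0.0, 1.456]
wrist_force: [-4.1, 0.9, 0.1]
finger_gap: 59.9
```

Request:
jog_arm(
  increments=[
    [0,0.05,0,0,0,0,5.5],
    [0,0,0,0,0,0,5.5],
  ],
)

```text
clock: 28.58
eef_pos: [642.7, -189.0, 112.3]
eef_rot: [-3.14, -0.0, 1.455]
wrist_force: [-8.2, 2.4, 1.4]
finger_gap: 60.2
```

Request:
jog_arm(
  increments=[
    [0,0.05,0,0,0,0,5.5],
    [0,0,0,0,0,0,5.5],
  ],
)

```text
clock: 28.82
eef_pos: [642.7, -189.0, 112.3]
eef_rot: [-3.139, -0.0, 1.455]
wrist_force: [-12.5, 2.7, 3.5]
finger_gap: 60.0
```

```bash
python3 look.py f1
python3 - <<'E'
import cv2,numpy as np
s=cv2.imread('pics/f1side.png')[90:150,320:400];t=cv2.imread('pics/f1top.png')[120:180,400:480]
s=cv2.resize(s,None,fx=8,fy=8,interpolation=2);cv2.imwrite('pics/f1s.png',cv2.convertScaleAbs(s,alpha=1.8))
t=cv2.resize(t,None,fx=8,fy=8,interpolation=2);cv2.imwrite('pics/f1t.png',cv2.convertScaleAbs(t,alpha=1.8))
E
```

```text
28.82 [ 642.75 -188.96  112.28] [-3.1388e+00 -5.0000e-04  1.4552e+00] [-12.55   2.7    3.46] [ 0.168  1.914 -0.597] 60.03
tcp in panel [-62.45  52.58 112.28] bin yaw-panel deg -0.02
F panel [ -1.24 -12.77   3.46]
```

View pics/f1s.png

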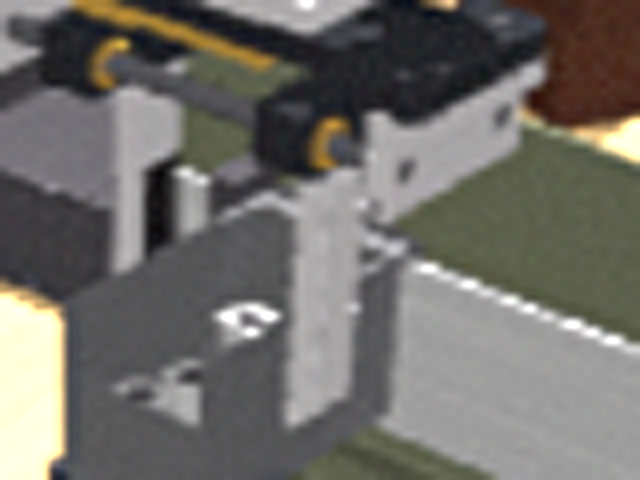

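View pics/f1t.png

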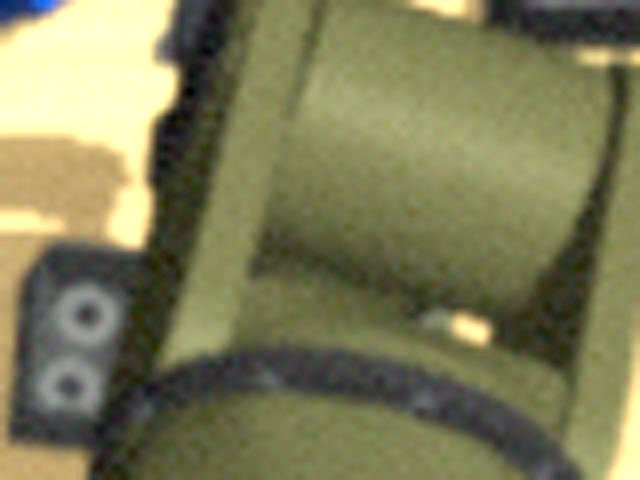

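Light contact with the stop (y force rising from −1.7 to −12 N with no further travel). I'll relax the push to a feather touch and ease the bin slightly towards the panel to keep the final lean small.

Request:
jog_arm(
  increments=[
    [0,-0.05,0,0,0,0,5.5],
    [0,-0.04,0,0,0,0,5.5],
    [0,0,0,0,0,0,5.5],
  ],
)

```text
clock: 29.3
eef_pos: [642.6, -189.0, 112.3]
eef_rot: [-3.141, -0.0, 1.456]
wrist_force: [-5.7, 0.9, 0.5]
finger_gap: 59.7
```

```bash
python3 look.py
```

```text
29.3 [ 642.58 -188.98  112.3 ] [-3.1409e+00 -2.0000e-04  1.4556e+00] [-5.67  0.94  0.53] [ 0.106  0.773 -0.293] 59.71
tcp in panel [-62.42  52.42 112.3 ] bin yaw-panel deg 0.01
F panel [-0.28 -5.74  0.53]
```

Request:
jog_arm(
  increments=[
    [-0.04,0,0,0,0,0,5.5],
    [-0.04,0,0,0,0,0,5.5],
    [0,0,0,0,0,0,5.5],
  ],
)

```text
clock: 29.68
eef_pos: [642.5, -189.2, 112.4]
eef_rot: [-3.141, -0.001, 1.456]
wrist_force: [-5.7, 5.4, 1.3]
finger_gap: 60.3
```

```bash
python3 look.py
```

```text
29.68 [ 642.55 -189.16  112.36] [-3.1407e+00 -1.0000e-03  1.4560e+00] [-5.66  5.45  1.32] [ 0.672  0.864 -0.251] 60.26
tcp in panel [-62.23  52.41 112.36] bin yaw-panel deg 0.03
F panel [-4.76 -6.25  1.32]
```

Request:
jog_arm(
  increments=[
    [0.05,-0.03,0,0,0,0,5.5],
    [0,0,0.0,0,0,0,5.5],
    [0,0,0,0,0,0,5.5],
  ],
)

```text
clock: 30.05
eef_pos: [642.5, -189.2, 112.3]
eef_rot: [-3.141, -0.0, 1.456]
wrist_force: [-3.5, 3.0, 0.2]
finger_gap: 59.8
```

```bash
python3 look.py
```

```text
30.05 [ 642.49 -189.16  112.34] [-3.1415e+00 -2.0000e-04  1.4559e+00] [-3.52  3.01  0.23] [ 0.421  0.52  -0.204] 59.79
tcp in panel [-62.23  52.35 112.34] bin yaw-panel deg 0.02
F panel [-2.59 -3.84  0.23]
```

The rail now carries the weight, with only a light touch on the stop. I'll soften the grip, then open slowly.

Request:
jog_arm(
  increments=[
    [0,0,0,0,0,0,5.5],
    [0,0,0,0,0,0,5.5],
    [0,0,0,0,0,0,5.5],
  ],
  squeeze=5,
)

```text
clock: 30.42
eef_pos: [642.6, -189.3, 112.3]
eef_rot: [3.141, 0.0, 1.456]
wrist_force: [-1.4, 1.9, -1.2]
finger_gap: 59.9
```

```bash
python3 look.py
```

```text
30.43 [ 642.55 -189.32  112.3 ] [3.1414 0.     1.4559] [-1.35  1.92 -1.22] [ 0.255  0.187 -0.069] 59.91
tcp in panel [-62.07  52.43 112.3 ] bin yaw-panel deg 0.02
F panel [-1.75 -1.56 -1.22]
```

Request:
jog_arm(
  increments=[
    [0,0,0,0,0,0,6.02],
    [0,0,0,0,0,0,6.06],
    [0,0,0,0,0,0,6.1],
    [0,0,0,0,0,0,6.2],
    [0,0,0,0,0,0,6.4],
    [0,0,0,0,0,0,6.7],
    [0,0,0,0,0,0,7.2],
    [0,0,0,0,0,0,7.5],
    [0,0,0,0,0,0,7.5],
  ],
)

```text
clock: 31.55
eef_pos: [642.5, -189.3, 112.3]
eef_rot: [-3.142, -0.0, 1.456]
wrist_force: [-1.0, 0.3, 0.3]
finger_gap: 75.0
```

```bash
python3 look.py g1
python3 - <<'E'
import cv2,numpy as np
s=cv2.imread('pics/g1side.png')[80:180,320:440]
s=cv2.resize(s,None,fx=6,fy=6,interpolation=2)[:600];cv2.imwrite('pics/g1s.png',cv2.convertScaleAbs(s,alpha=1.6))
E
```

```text
31.55 [ 642.47 -189.3   112.33] [-3.1415 -0.      1.4558] [-1.01  0.27  0.31] [-0.018 -0.073  0.029] 75.01
tcp in panel [-62.09  52.35 112.33] bin yaw-panel deg 0.02
F panel [-0.15 -1.03  0.31]
```

View pics/g1s.png

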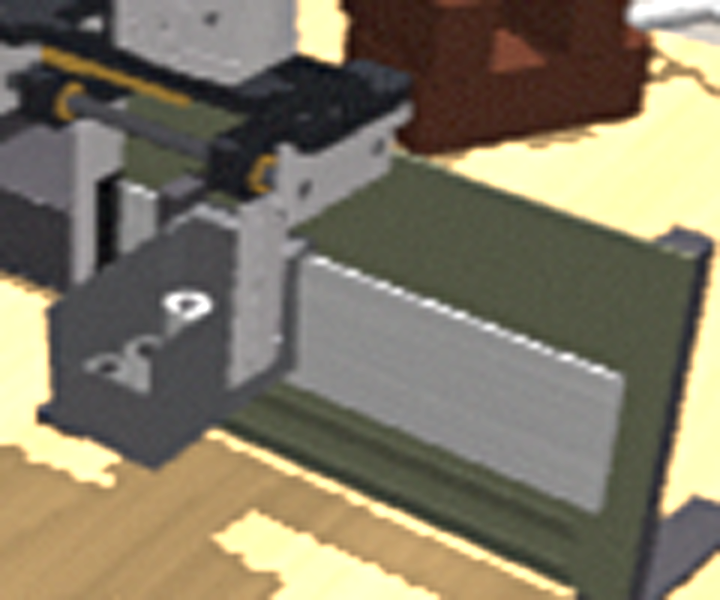

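Request:
jog_arm(
  increments=[
    [0,0,-0.3,0,0,0,7.5],
    [0,0,-0.6,0,0,0,7.5],
    [0,0,-1,0,0,0,7.5],
    [0,0,-2,0,0,0,7.5],
    [0,0,-3,0,0,0,7.5],
    [0,0,-4,0,0,0,7.5],
    [0,0,-4,0,0,0,7.5],
    [2,-2,-1,0,0,0,7.5],
    [4,-4,0,0,0,0,7.5],
    [4,-5,0,0,0,0,7.5],
    [4,-5,0,0,0,0,7.5],
    [4,-5,0,0,0,0,7.5],
    [2,-3,0,0,0,0,7.5],
    [0,0,0,0,0,0,7.5],
  ],
)

```text
clock: 33.4
eef_pos: [429.3, 34.8, 273.2]
eef_rot: [3.139, -0.0, 1.458]
wrist_force: [0.4, -0.0, 0.9]
finger_gap: 75.2
```

```bash
python3 look.py k1
python3 - <<'E'
import cv2,numpy as np
s=cv2.imread('pics/k1side.png')[80:180,320:440];t=cv2.imread('pics/k1top.png')[110:260,390:490]
s=cv2.resize(s,None,fx=6,fy=6,interpolation=2)[:600];cv2.imwrite('pics/k1s.png',cv2.convertScaleAbs(s,alpha=1.6))
t=cv2.resize(t[:75],None,fx=8,fy=8,interpolation=2);cv2.imwrite('pics/k1t.png',cv2.convertScaleAbs(t,alpha=1.6))
E
```

```text
33.4 [429.33  34.76 273.22] [ 3.1386e+00 -4.0000e-04  1.4580e+00] [ 0.45 -0.04  0.95] [-0.054 -0.1   -0.017] 75.2
tcp in panel [-260.14 -185.15  273.22] bin yaw-panel deg 0.14
F panel [-0.01  0.45  0.95]
```

View pics/k1s.png

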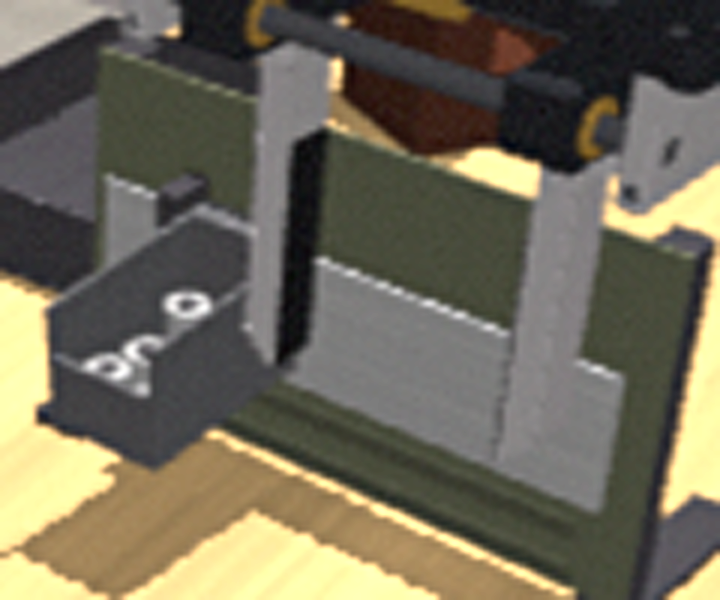

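View pics/k1t.png

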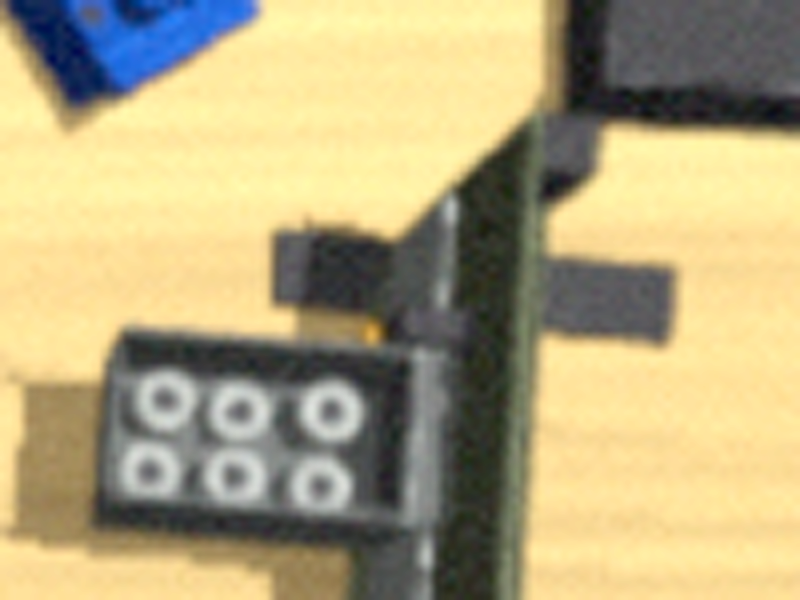

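View pics/k1top.png

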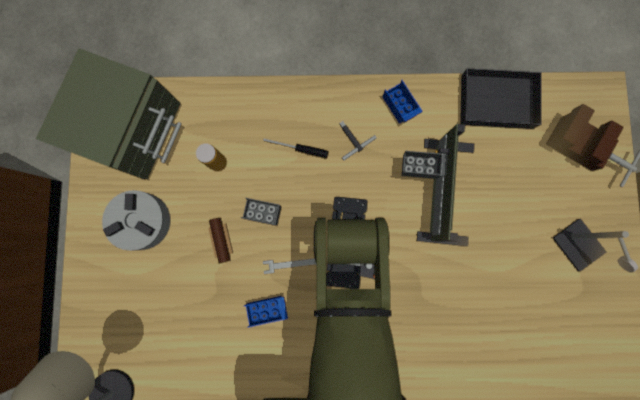

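Run:
```python
from h import *
import pickle
from look import q
def pw(pt):
    c,s=np.cos(q[2]),np.sin(q[2]);return np.array([q[0]+c*pt[0]-s*pt[1],q[1]+s*pt[0]+c*pt[1],pt[2]])
out=[]
for n,(x,y,w,h) in {'top':(398,140,62,48),'side':(322,100,62,60)}.items():
    p=pickle.load(open(f'k1{n}.pkl','rb'));k=8
    im=cv2.convertScaleAbs(cv2.resize(p['image'][y:y+h,x:x+w,::-1],None,fx=k,fy=k,interpolation=2),alpha=1.7)
    bx,by,bz=-62.2,52.4,69.3
    loop=[(62,30,60),(62,-30,60),(-50,-30,36),(-50,30,36),(62,30,60)]
    u=(proj(p,[pw((bx+a,by+b,bz+c)) for a,b,c in loop])-[x,y]+.5)*k
    cv2.polylines(im,[u.astype(int).reshape(-1,1,2)],False,(0,0,255),1)
    out.append(im)
H=max(i.shape[0] for i in out)
o=np.hstack([cv2.copyMakeBorder(i,0,H-i.shape[0],0,0,0) for i in out]);o=cv2.resize(o,None,fx=.8,fy=.8);cv2.imwrite('pics/k2.png',o)
```

```text
(no output)
```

View pics/k2.png

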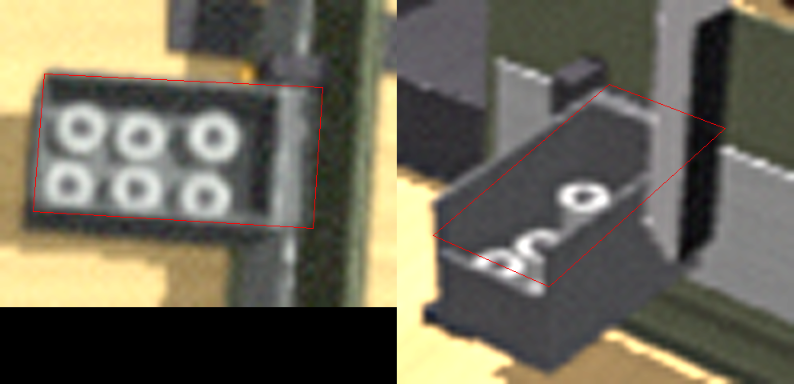

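Request:
jog_arm(
  increments=[
    [-1.5,1.3,0,0,0,0,7.5],
    [-3.1,2.7,0,0,0,0,7.5],
    [-3.3,2.8,0,0,0,0,7.5],
    [-3.3,2.8,0,0,0,0,7.5],
    [-3.3,2.8,0,0,0,0,7.5],
    [-3.3,2.8,0,0,0,0,7.5],
    [-3.3,2.8,0,0,0,0,7.5],
    [-3.3,2.8,0,0,0,0,7.5],
    [-3.3,2.9,0,0,0,0,7.5],
    [-2.2,2,1,0,0,0,7.5],
    [-1.2,1,2,0,0,0,7.5],
    [0,0,1,0,0,0,7.5],
    [0,0,0,0,0,0,7.5],
    [0,0,0,0,0,0,7.5],
  ],
)

```text
clock: 35.25
eef_pos: [659.8, -305.9, 232.6]
eef_rot: [3.14, 0.001, 1.456]
wrist_force: [-0.9, 0.1, 0.3]
finger_gap: 75.0
```

```bash
python3 look.py
python3 - <<'E'
from h import *
import pickle
p=camera('wrist');save(p,'v1');pickle.dump(p,open('v1.pkl','wb'))
from look import panel
c=c2w(p,[0,0,0]);print('cam in panel',panel(c))
cv2.imwrite('pics/v1b.png',cv2.convertScaleAbs(p['image'][:,:,::-1],alpha=1.6))
E
```

```text
35.25 [ 659.82 -305.85  232.56] [3.1402e+00 5.0000e-04 1.4561e+00] [-0.89  0.14  0.29] [-0.028 -0.01   0.026] 75.02
tcp in panel [ 51.7   82.99 232.56] bin yaw-panel deg 0.03
F panel [-0.03 -0.9   0.29]
cam in panel [-31.81208285  81.96618144 388.55107289]
```

View pics/v1b.png

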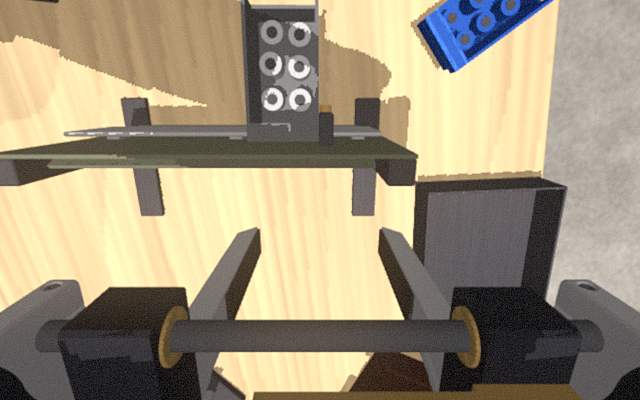

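Run:
```python
import cv2
i=cv2.imread('pics/v1b.png')[80:150,235:345];cv2.imwrite('pics/v1z.png',cv2.convertScaleAbs(cv2.resize(i,None,fx=7,fy=7,interpolation=2),alpha=1.3))
```

```text
(no output)
```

View pics/v1z.png

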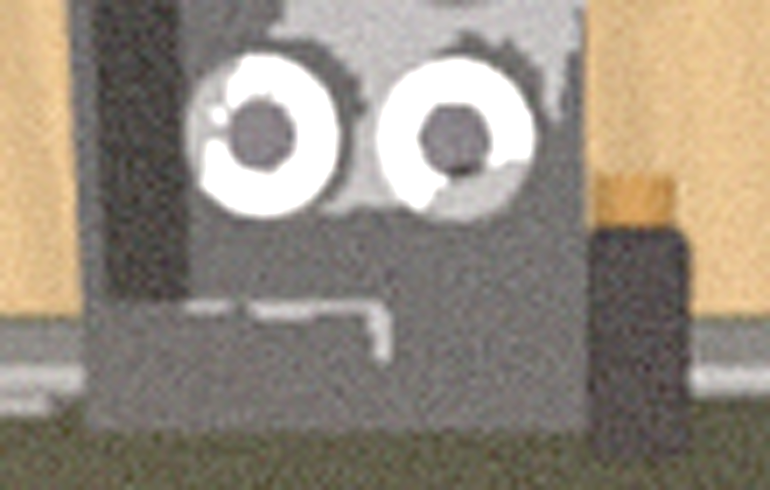

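Run:
```python
from h import *
print(read_state()['clock'],sign_off())
```

```text
the job is handed in; nothing more can be done
35.3 None
```

The lipped grey bin is hanging on the rail up against the stop, and I handed the job in at 35.3 s with the gripper clear of everything.

**What I did**
- I gripped the bin across its width and carried it level to the open end, at panel y ≈ −75 mm.
- I found the sheet by light touch (about 10 N), backed off about 1 mm, and lowered in sub-millimetre steps until the rail took the weight. That puts the rail top at about 125 mm.
- I slid it about 127 mm along the rail to the stop. The push on the stop peaked at about 13 N and I relaxed it to under 4 N. I then softened the grip, opened slowly and lifted away.

**Last checks**
- **Against the stop:** the wrist picture from above shows the bin's side against the stop with no visible gap, to about 0.5 mm. I took that as the pin pushed in; the pin itself was hidden by the bin.
- **Hanging straight:** the lip is over the rail and the bin looks level and square in the side and top pictures. I did not measure its lean.
- **Other things:** the tray, the blue look-alikes and the rest look unmoved in the top picture. The tool post was mostly hidden by the arm in that view.

**What disagreed**
- Contact with the sheet differed by about 1.2 mm between the two ends of the rail, so my camera fit of the panel's yaw was about 0.5° off. I did not correct for it.
- In the final top picture the bin sits about 4 mm further forward than my model drew it. I can account for that with the fit offsets and the play in the hook, but I did not check it further.

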